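Load the mixer from the dial shaker and shift it to fast

TASK

Turn the slanted shaker's dial lid to its largest opening, shake every hazelnut out of it into the mixer's bowl, stand the shaker back in its tray and turn the dial back to the fine holes; put every fig from the board into the bowl too. Only when all that is done, guide the mixer's lever through its zigzag gate from off to the slow slot, let it stay there for two seconds, then take it on to the fast slot. Leave the other jars, tubs and bottles where they stand.

Things in the scene. Friction and masses are not known exactly. Their poses are not given: they have to be found in the camera images.
- shaker: loose slanted shaker with clear walls, 0.26 kg, 62 mm square, on a foot 76 (x) by 62 (y) mm; grip its flat upright walls at y = +-31 mm. Origin: centre of the foot's underside, z up. Throat leans 30 degrees toward its +x: axis from (-11,0,27.5) at the inner floor to (26.5,0,92.5) mm at the lid; 56 mm square inside. Lid window, 100 degrees wide, reaches the wall on the leaning +x side.
- dial (a joint): angle (rad) of the black dial on the shaker's lid, counter-clockwise seen from outside. 0 (stop): fine holes over the lid's window; 1.05: medium holes (nuts pass neither); 2.8 (stop): largest opening; nuts roll out over the +x wall once the throat points 30 degrees below level with that wall down. Friction 0.04 N m; stays where left. Starts at 0 to 0.9.
- dial_grip (a point): middle of the dial's grip bar, on the dial's axis, at (33.3,0,104.3) mm in the shaker's frame. Disc 61 mm across; bar 42 mm long, 10 mm wide, from 9 mm below to 9 mm above this point along the axis. Site z points out along the throat axis; the point turns with the dial; the bar lies 70 degrees from point x toward -y. At 2.8 rad the bar lies along the shaker's y.
- tray: low steel tray, fixed, in which the shaker stands (same x and y axes, 4 mm play on each side; it keeps the shaker from turning): outside 94 (x) by 80 (y) mm, inside 84 by 70 mm, rim 14 mm high, inner floor 5 mm above the table. Origin: centre of its underside.
- mixer: white bottom-drive mixer, fixed: base 210 (x) by 300 (y) mm, 40 mm high, open steel bowl on its left (+y) half, speed gate with a lever on its right half. Origin: centre of its underside.
- bowl_rim (a point): centre of the mixer bowl's mouth, 100 mm above the table; inner radius 79 mm at the rim, 63 mm at the floor, which is 44 mm above the table; a cone 36 mm high and a low bar stand in the middle of the floor
- lever_across (a joint): sideways position (m) of the lever along the mixer's y axis: 0 in the left channels (off, fast), -0.020 in the right channel (slow)
- lever_along (a joint): position (m) of the lever along the mixer's x axis: 0 off, 0.030 slow, 0.060 fast
- lever_knob (a point): centre of the lever's ball knob, 30 mm wide, 127 mm above the table on an 8 mm stick; slides level (2 N), stays where left, starts in off. Gate: 12 mm channels in a plate 62 mm above the table. Way from off, in mm along the mixer's x, y: (0,0) off, (15,0), (15,-20), (30,-20) slow (one pip), (45,-20), (45,0), (60,0) fast (two pips). Teeth block straight ways.
- nut0_center (a point): centre of a hazelnut, brown ball 13 mm across, 10 g, in the shaker at the start; two to four are present.
- nut1_center (a point): centre of a hazelnut, brown ball 13 mm across, 10 g, in the shaker at the start; two to four are present.
- nut2_center (a point): centre of a hazelnut, brown ball 13 mm across, 10 g, in the shaker at the start; two to four are present.
- nut3_center (a point): centre of a hazelnut, brown ball 13 mm across, 10 g, in the shaker at the start; two to four are present.
- fig0: a dried fig, flat brown disc 33 mm across and 19 mm high, 25 g, lying on a thin light wooden board (150 by 150 mm, top 6 mm above the table); two to four are present. Origin: centre of its underside
- fig1: a dried fig, flat brown disc 33 mm across and 19 mm high, 25 g, lying on a thin light wooden board (150 by 150 mm, top 6 mm above the table); two to four are present. Origin: centre of its underside
- fig2: a dried fig, flat brown disc 33 mm across and 19 mm high, 25 g, lying on a thin light wooden board (150 by 150 mm, top 6 mm above the table); two to four are present. Origin: centre of its underside
- fig3: a dried fig, flat brown disc 33 mm across and 19 mm high, 25 g, lying on a thin light wooden board (150 by 150 mm, top 6 mm above the table); two to four are present. Origin: centre of its underside
- deli_tub: white tub, 80 mm across, 65 mm high, loose, not part of the job. Origin: centre of its underside
- salt_cup: little white salt bowl, 60 mm across, 32 mm high, loose, not part of the job. Origin: centre of its underside
- spice_jar: small spice jar, 44 mm across, 75 mm high, loose, not part of the job. Origin: centre of its underside
Not all that is in view belongs to the job. Leave any yellow look-alike of the fig2 alone.

How it is judged:
On the way, in this order (a step that is already met when the one before it is completed fails the run):
1. the shaker's dial is at its largest opening (value of joint dial above 2.6 rad), for 0.1 s.
2. every hazelnut is in the mixer's bowl (horizontal distance between each of nut0_center, nut1_center, nut2_center, nut3_center and bowl_rim below 0.082 m and height (world z) of each of nut0_center, nut1_center, nut2_center, nut3_center below 0.1 m), for 0.2 s.
3. the nuts and figs are all in the bowl and the shaker stands in its tray with the dial back at the fine holes, the lever still off (all of step 2 and horizontal distance between each of fig0, fig1, fig2, fig3 and bowl_rim below 0.082 m and height (world z) of each of fig0, fig1, fig2, fig3 below 0.1 m and horizontal distance between shaker and tray below 0.012 m and height (world z) of shaker below 0.01 m and angle between shaker's own z axis and vertical below 0.1 rad and linear speed of shaker below 0.03 m/s and value of joint dial below 0.2 rad and value of joint lever_along between -0.005 and 0.005 m and value of joint lever_across between -0.005 and 0.005 m), for 0.2 s.
4. the lever stays in the slow slot for a good second (value of joint lever_along between 0.025 and 0.035 m and value of joint lever_across between -0.025 and -0.015 m), for 1.2 s.
5. the lever is in the fast slot (value of joint lever_along between 0.055 and 0.065 m and value of joint lever_across between -0.005 and 0.005 m), for 0.2 s.
At the end, for the whole second after the job is handed in: all present nuts and figs lie inside the bowl (within 82 mm of its centre and below its rim), the shaker stands upright in its tray (within 12 mm of its centre, on the tray's floor, tilt under 0.1 rad) with the dial within 0.2 rad of the fine stop, and the lever is within 5 mm of the fast slot (all of step 2 and all of step 5 and horizontal distance between each of fig0, fig1, fig2, fig3 and bowl_rim below 0.082 m and height (world z) of each of fig0, fig1, fig2, fig3 below 0.1 m and horizontal distance between shaker and tray below 0.012 m and height (world z) of shaker below 0.01 m and angle between shaker's own z axis and vertical below 0.1 rad and linear speed of shaker below 0.03 m/s and value of joint dial below 0.2 rad); the robot touches nothing.
It fails at once if a bystander (spice jar, tub, salt bowl) is pushed more than 3 cm or tipped (distance of any of deli_tub, salt_cup, spice_jar from where it was at the start of the episode above 0.03 m or angle between any of deli_tub, salt_cup, spice_jar's own z axis and vertical above 0.5 rad).
Of nut0, nut1, nut2, nut3 only 2 to 4 are there at a start; the rules pass over those that are not, and their reading is None.
Of fig0, fig1, fig2, fig3 only 2 to 4 are there at a start; the rules pass over those that are not, and their reading is None.
At some moment in a run one of fig0, fig1, fig2, fig3 may be knocked a few centimetres aside while the robot is not near it.
It also fails if it takes over 210 s, if anything falls off the work surface, if the arm or the gripper's body presses on something with over 40 N, if the wrist force passes 120 N, or if a joint passes its speed limit or range.

ROBOT

A 7-joint arm with a two-finger parallel gripper is mounted at the origin on the work surface. World frame = base frame: x ahead of the robot, y to its left, z up, the work surface at z = 0. Lengths are in m, angles in rad, forces in N, time in s.
With the tool pointing down it reaches from about 0.425 to 0.875 m from the base axis. Payload 9.9 kg.
Tool frame: the origin (TCP) lies at the very end of the fingers, on their centre line; the grasp point (between the pads) lies bot.hold_point_z behind it (bot.hold_point_z is the distance from the TCP to the grasp point, in m); z points along the fingers, y is the line along which they close (so a half turn about z gives the same grasp; the last joint's range is limited). The gripper opens to 85 mm and grips with 20 to 120 N. Pads are 22 mm wide; open, the fingers measure 114 mm over their backs; the gripper's body (76 mm by 85 mm) begins 54 mm behind the grasp point. The pads swing forward as they close: fully open they stand 13 mm farther back than shut.
Start: joints at [-1.408, 0.576, 0.025, 1.437, -0.015, 1.129, -0.057], TCP at [0.165, 0.655, 0.231] pointing down, gripper open.
Joint ranges: [-2.76, 2.76], [-0.34, 2.15], [-1.52, 1.57], [0.19, 2.46], [-1.09, 4.23], [0.17, 1.99], [-2.82, 2.82]. Speed limits (rad/s): [2.22, 2.22, 3.01, 3.01, 3.14, 3.14, 3.14].

INTERFACE

Orientations are given as a unit quaternion [w, x, y, z].
In Python, from workcell import bot, viewer, ticket gives the robot as it stands. The module is installed in compiled form; this text tells all that it offers.
- The arm moves only by the shell command python3 -m pendant 'ROWS'. ROWS is JSON, a list of rows, each a list of 3 entries, a list of its own where there are three numbers: the shift along the tool's x, y, z in mm, then the turn, a rotation vector about the tool's x, y, z in rad, then the opening, from -1 (shut) to 1 (fully open). In form: [[[x, y, z], [wx, wy, wz], hand], ...]. A call has 1 to 10 rows; each row is the pose to reach, as a shift and turn from the pose commanded when the call began, along the tool's axes at that moment; what a row does not reach only later rows make up. A row lasts 1/8 s, in which the tool goes at most 62.5 mm and 10.7 degrees, less where a joint would pass 70% of its speed; a pose out of reach is approached as far as the arm can. A call with a gripper value outside its range is refused whole. The fingers move at their own pace and stop on an object; the grip force is fixed at half the most. Time passes only in rows, so rows that repeat a pose let the fingers close. It gives the time, the measured TCP pose, the force, the opening and the grip force at its end, in the units of the state.
- bot.get_state(): the state, without advancing time (a new reading comes with each control period).
- viewer.get_image(name): name is "side" or "top" or "wrist"; returns a dict with "img" (420x560x3 uint8, red, green, blue), "fov_y" (degrees; the focal length in pixels is half the picture's height over the tangent of half this angle, whatever the lens; pixels are square), "cx", "cy" (the principal point, pixels), "pose" (4x4, takes a point from camera to world coordinates); the wrist camera has in their place "tool_from_camera" (4x4, takes a point from camera to tool coordinates, whose origin is the TCP and whose axes are the flange's). Camera axes: x right, y up, looking along -z (the intrinsics and any distortion apply to the point x, -y, -z); pixel columns grow to the right and rows downward; lengths in m; the calibration is good to about 2 mm. A picture is of the moment at which its call begins: read the wrist's pose just before it. There is no depth.
- ticket.sign_off(): hands the job in; it is judged then, once.
Trained networks look in a picture, given as the dict that the camera call returned (one of the last four; its "shot" number tells which), for a name from the list of things; names that differ only in an ending like _2 or _b are one class to them, and where a whole thing is asked for, a point or a joint stands for the part that bears it (a point fixed in the world has none). Each returns a list of dicts, best first, with "p" (0 to 1); they miss things now and then, are a little off and sometimes report something else, mostly with a low value. They report only what shows in the picture. A call takes as long as a camera call. They do not tell look-alikes from the thing itself.
- viewer.search_frame(picture, thing): "box" ([left, top, right, bottom] in pixels, round what is visible of it).
The state is a dict: "clock": time; "q": joint angles; "dq": joint speeds; "joint_torque": joint torques, N m; "tool_pos": TCP position; "orientation": TCP orientation; "contact_force": force on the tool from outside, world axes, zero at the start; "ft_torque": the same for the moment, N m; "grip_width": finger opening in m; "gripper_force": force on a finger pad.
Only numpy, scipy, OpenCV 4.12 (cv2) and the standard library are available. Lean on these libraries where they do the work, as an engineer would, in place of code of your own. Each camera call takes 0.05 s, during which the arm holds its last target. There are 200 camera calls.

## Working session

There is one attempt and no reset: what is moved stays moved. The work goes in short steps, Python scripts to look and compute and a shell command to move; the robot and the scene stay as the last step left them, time stands still between calls to the robot, and variables do not carry over. Pictures are saved under pics/ and viewed, at most 14 in all, crops included, and the job is handed in when it is done.

```bash
mkdir -p pics; cat > h.py <<'E'
import numpy as np, cv2
from scipy.spatial.transform import Rotation as R
from workcell import bot, viewer, ticket
def tool():
    s=bot.get_state(); q=s['orientation']; T=np.eye(4)
    T[:3,:3]=R.from_quat([q[1],q[2],q[3],q[0]]).as_matrix(); T[:3,3]=s['tool_pos']; return T
def shot(n):
    T=tool(); p=viewer.get_image(n)
    p['P']=T@p['tool_from_camera'] if n=='wrist' else np.array(p['pose']); return p
def f(p): return p['img'].shape[0]/2/np.tan(np.radians(p['fov_y'])/2)
def pix(p,X):
    c=np.linalg.inv(p['P'])@np.append(X,1); k=f(p)/-c[2]; return np.array([p['cx']+k*c[0],p['cy']-k*c[1]])
def ray(p,uv):
    d=np.array([(uv[0]-p['cx'])/f(p),-(uv[1]-p['cy'])/f(p),-1]); return p['P'][:3,3],p['P'][:3,:3]@d
def at(p,uv,z):
    o,d=ray(p,uv); return o+d*(z-o[2])/d[2]
def save(p,n,box=None,s=1):
    im=p['img'][:,:,::-1]
    if box: im=im[box[1]:box[3],box[0]:box[2]]
    cv2.imwrite('pics/'+n,cv2.resize(im,None,fx=s,fy=s,interpolation=cv2.INTER_CUBIC))
np.set_printoptions(precision=4,suppress=True)
E
python3 - <<'E'
from h import *
s=bot.get_state(); print(s['clock'],s['tool_pos'],s['orientation'],s['grip_width'],bot.hold_point_z)
print(tool())
for n in ['top','side','wrist']:
    p=shot(n); save(p,n+'0.png'); print(n,{k:v for k,v in p.items() if k not in('img',)})
    for t in ['shaker','tray','mixer','dial','dial_grip','lever_knob','fig0','deli_tub','salt_cup','spice_jar','nut0_center']:
        print(t,[(np.round(d['box']).astype(int).tolist(),round(d['p'],2)) for d in viewer.search_frame(p,t)])
E
```

```text
0.0 [0.1648 0.6541 0.2304] [-0.0001  0.1231  0.9924 -0.0008] 0.08551595199887557 0.0187
[[-0.9697  0.2442 -0.0003  0.1648]
 [ 0.2442  0.9697 -0.0016  0.6541]
 [-0.0001 -0.0017 -1.      0.2304]
 [ 0.      0.      0.      1.    ]]
top {'fov_y': 52.0146816354772, 'cx': 279.2007401262112, 'cy': 210.3199161587317, 'pose': array([[ 0.014 ,  0.9918, -0.1274,  0.3611],
       [-0.9994,  0.0098, -0.033 ,  0.0393],
       [-0.0315,  0.1278,  0.9913,  1.1129],
       [ 0.    ,  0.    ,  0.    ,  1.    ]]), 'shot': 1, 'P': array([[ 0.014 ,  0.9918, -0.1274,  0.3611],
       [-0.9994,  0.0098, -0.033 ,  0.0393],
       [-0.0315,  0.1278,  0.9913,  1.1129],
       [ 0.    ,  0.    ,  0.    ,  1.    ]])}
shaker [([202, 153, 226, 179], 0.34)]
tray [([397, 206, 440, 247], 0.64)]
mixer [([250, 129, 372, 214], 0.79)]
dial [([408, 208, 428, 231], 0.67)]
dial_grip [([403, 208, 428, 234], 0.78)]
lever_knob [([349, 169, 364, 182], 0.59)]
fig0 [([191, 206, 202, 216], 0.66), ([154, 269, 166, 287], 0.62)]
deli_tub [([399, 129, 438, 161], 0.61)]
salt_cup [([299, 239, 324, 263], 0.56)]
spice_jar [([202, 155, 22
[... 1167 characters left out ...]
, 262, 215, 300], 0.9)]
nut0_center []
wrist {'fov_y': 60.723884095402205, 'cx': 280.0607989554605, 'cy': 205.43582345906765, 'tool_from_camera': array([[ 0.0002,  0.9535,  0.3015,  0.0779],
       [ 1.    , -0.0005,  0.001 ,  0.    ],
       [ 0.0011,  0.3015, -0.9535, -0.141 ],
       [ 0.    ,  0.    ,  0.    ,  1.    ]]), 'shot': 3, 'P': array([[ 0.2441, -0.9247, -0.2921,  0.0894],
       [ 0.9698,  0.2324,  0.0747,  0.6736],
       [-0.0012, -0.3015,  0.9535,  0.3723],
       [ 0.    ,  0.    ,  0.    ,  1.    ]])}
shaker []
tray []
mixer []
dial []
dial_grip []
lever_knob []
fig0 [([6, 331, 39, 344], 0.69), ([82, 408, 93, 420], 0.54)]
deli_tub []
salt_cup []
spice_jar []
nut0_center []
```

View pics/top0.png

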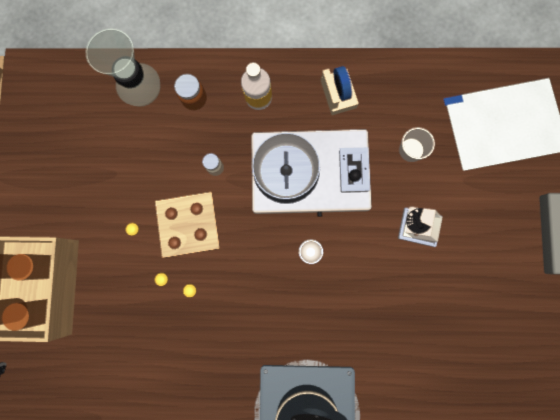

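View pics/side0.png

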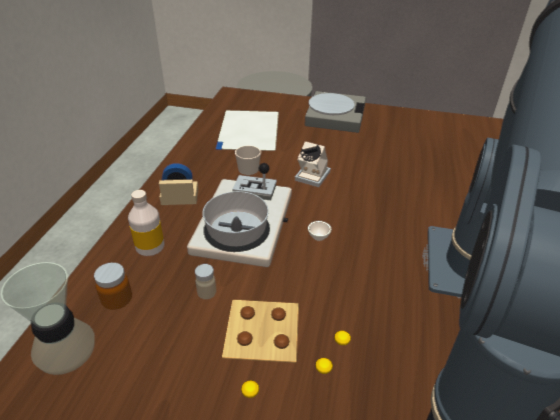

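Top view: four brown figs on the board at about (171,213), (196,208), (174,242), (200,234); the yellow ones (132,229), (161,280), (190,291) lie off the board and are look-alikes. Mixer at (311,171), its knob near (355,175), shaker in tray at (420,225).

```bash
python3 - <<'E'
from h import *
p=shot('top'); save(p,'c1.png',(380,190,460,260),8)
save(p,'c2.png',(240,120,380,220),5)
for n,uv,z in [('mixTL',(252,133),.04),('mixTR',(368,130),.04),('mixBL',(252,212),.04),('mixBR',(371,210),.04),('bowl',(286,167),.1),('knob',(355,175),.127),
 ('tray',(420,226),.01),('cup',(311,252),.03),('spice',(212,160),.075),('tub',(418,143),.065),
 ('f',(171,213),.025),('f',(196,208.5),.025),('f',(174,242.5),.025),('f',(200,234.5),.025),('bd',(187,225),.006)]:
    print(n,at(p,uv,z)[:2], np.linalg.norm(at(p,uv,z)[:2]))
E
```

```text
mixTL [0.6993 0.148 ] 0.7148252555855021
mixTR [ 0.7085 -0.1494] 0.7240434342734209
mixBL [0.494  0.1435] 0.514434465835616
mixBR [ 0.502  -0.1544] 0.5252348385428445
bowl [0.5964 0.0581] 0.5992247231210908
knob [ 0.5722 -0.1028] 0.581377593778822
tray [ 0.4661 -0.2832] 0.5454201340588027
cup [ 0.3959 -0.0057] 0.395988238644364
spice [0.6187 0.2425] 0.6645547497556347
tub [ 0.6675 -0.2679] 0.7192658306289468
f [0.4912 0.3534] 0.6051256685489275
f [0.5035 0.2892] 0.5806503846962331
f [0.4157 0.3422] 0.5384162868975827
f [0.4368 0.2764] 0.5169234226077689
bd [0.4625 0.3155] 0.5598281141289535
```

View pics/c1.png

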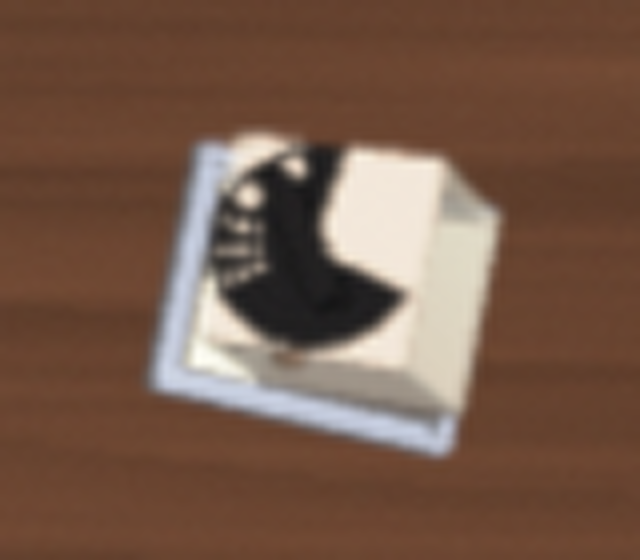

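View pics/c2.png

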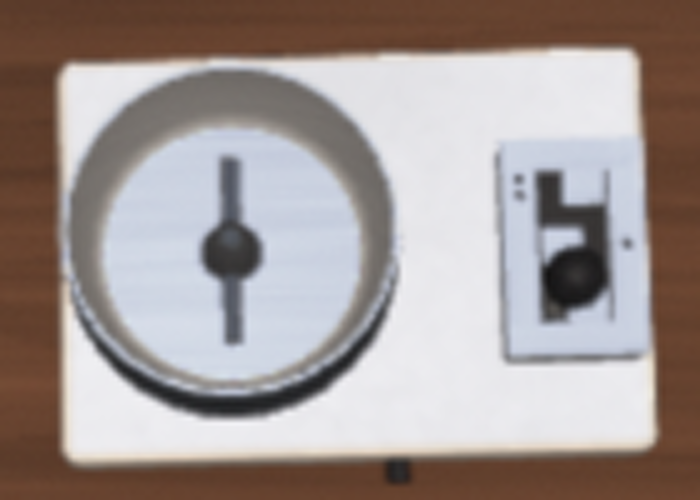

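Crops confirm: lever is in off at the bottom-left of its gate, and the gate runs up (+x). The shaker leans to the left (+y): tray long edge from (455,455) to (150,390) in the crop gives shaker yaw ≈ 78°.

```bash
cat >> h.py <<'E'
def go(pos,Rt=None):
    T=tool(); 
    if Rt is None: Rt=T[:3,:3]
    d=T[:3,:3].T@(np.array(pos)-T[:3,3])*1000; w=R.from_matrix(T[:3,:3].T@Rt).as_rotvec()
    print('go',d.round(1),w.round(3),'rows',round(max(np.linalg.norm(d)/62.5,np.degrees(np.linalg.norm(w))/10.7),1))
def log():
    import json
    s=bot.get_state(); open('log.jsonl','a').write(json.dumps([list(map(float,s['q'])),tool().tolist()])+'\n')
def down(a):  # tool down, tool y at world angle a
    y=np.array([np.cos(a),np.sin(a),0]); z=np.array([0,0,-1.]); return np.column_stack([np.cross(y,z),y,z])
E
python3 - <<'E'
from h import *
log(); go([.46,.30,.25],down(0.95)); go([.46,.30,.25],down(-.3))
E
```

```text
go [-372.8 -271.7  -18.7] [-0.     0.     0.374] rows 7.4
go [-372.8 -271.7  -18.7] [-0.     0.     1.624] rows 8.7
```

```bash
python3 -m pendant '[[[-373,-272,-19],[0,0,0.72],0.2],[[-373,-272,-19],[0,0,0.72],0.2],[[-373,-272,-19],[0,0,0.72],0.2],[[-373,-272,-19],[0,0,0.72],0.2],[[-373,-272,-19],[0,0,0.72],0.2],[[-373,-272,-19],[0,0,0.72],0.2],[[-373,-272,-19],[0,0,0.72],0.2],[[-373,-272,-19],[0,0,0.72],0.2],[[-373,-272,-19],[0,0,0.72],0.2],[[-373,-272,-19],[0,0,0.72],0.2]]'
python3 - <<'E'
from h import *
log(); print(bot.get_state()['grip_width'],bot.get_state()['q'])
p=shot('wrist'); save(p,'w1.png')
im=p['img']; hsv=cv2.cvtColor(im,cv2.COLOR_RGB2HSV)
b=viewer.search_frame(p,'fig0')
for d in b:
    c=np.array(d['box']); uv=(c[:2]+c[2:])/2; print(uv.round(),round(d['p'],2),(c[2:]-c[:2]).round(),at(p,uv,.0155))
E
```

```text
clock: 3.1
tool_pos: [0.4595, 0.3006, 0.2502]
orientation: [-0.0, 0.464, 0.886, 0.0]
contact_force: [0.1, 0.3, 0.2]
grip_width: 0.0509
gripper_force: 0.0
0.05092002489225603 [-0.857   0.3819  0.2766  1.7522 -0.1203  1.024   0.0684]
[206.  27.] 0.82 [29. 43.] [0.3236 0.3727 0.0155]
[308. 199.] 0.81 [29. 31.] [0.5033 0.2895 0.0155]
[254. 177.] 0.74 [30. 31.] [0.4409 0.2763 0.0155]
[334. 143.] 0.7 [31. 29.] [0.4898 0.3551 0.0155]
[270. 112.] 0.6 [35. 35.] [0.4174 0.3421 0.0155]
[146.  77.] 0.6 [40. 37.] [0.2972 0.3005 0.0155]
[365.  33.] 0.59 [30. 36.] [0.4507 0.4547 0.0155]
```

View pics/w1.png

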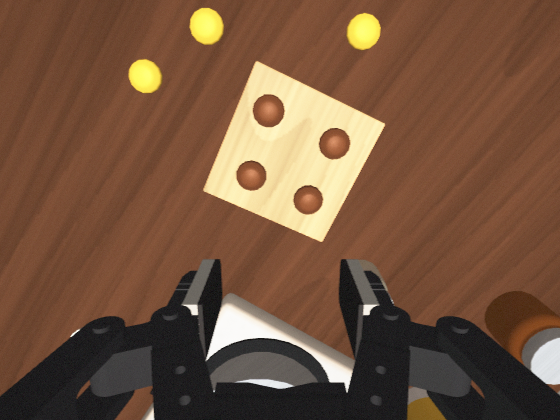

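The wrist view shows the four brown figs on the board at (270,112), (334,143), (254,177), (308,200), agreeing with the top view to 2 mm; the yellow ones are off the board. Picking the first fig.

```bash
python3 -m pendant '[[[-9,-29,150],[0,0,0],0.2],[[-9,-29,150],[0,0,0],0.2],[[-9,-29,150],[0,0,0],0.2],[[-9,-29,200],[0,0,0],0.2],[[-9,-29,236],[0,0,0],0.2],[[-9,-29,236],[0,0,0],0.2],[[-9,-29,236],[0,0,0],0.2],[[-9,-29,236],[0,0,0],-1],[[-9,-29,236],[0,0,0],-1],[[-9,-29,236],[0,0,0],-1]]'
python3 - <<'E'
from h import *
log(); T=tool(); go([T[0,3],T[1,3],.16]); go([.5664,.0581,.16]);go([.5664,.0581,.09])
E
```

```text
clock: 4.45
tool_pos: [0.4421, 0.2766, 0.0162]
orientation: [0.0, 0.465, 0.885, 0.001]
contact_force: [-2.2, -0.6, 12.3]
grip_width: 0.0273
gripper_force: 58.3
go [   0.1    0.4 -143.8] [0. 0. 0.] rows 2.3
go [-250.3  -21.4 -143.9] [0. 0. 0.] rows 4.6
go [-250.4  -21.6  -73.9] [0. 0. 0.] rows 4.2
```

```bash
python3 -m pendant '[[[0,0,-70],[0,0,0],-1],[[0,0,-144],[0,0,0],-1],[[0,0,-144],[0,0,0],-1],[[-270,-32,-144],[0,0,0],-1],[[-270,-32,-144],[0,0,0],-1],[[-270,-32,-144],[0,0,0],-1],[[-270,-32,-144],[0,0,0],-1],[[-270,-32,-144],[0,0,0],-1],[[-270,-32,-80],[0,0,0],-1],[[-270,-32,-80],[0,0,0],-1]]'
python3 - <<'E'
from h import *
log(); p=shot('top'); save(p,'t2.png',(140,110,380,260),3)
E
```

```text
clock: 5.7
tool_pos: [0.5657, 0.0352, 0.0922]
orientation: [-0.003, 0.465, 0.885, -0.002]
contact_force: [-1.0, -0.2, 0.2]
grip_width: 0.027
gripper_force: 59.3
```

View pics/t2.png

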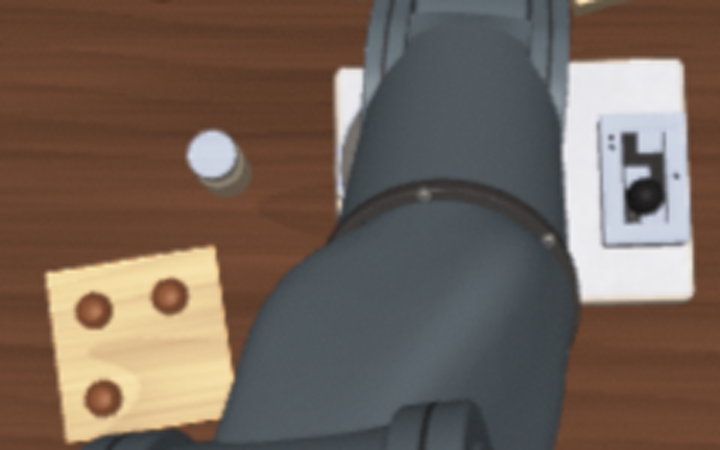

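```bash
python3 -m pendant '[[[0,0,0],[0,0,0],0.1],[[0,0,0],[0,0,0],0.1],[[0,0,-68],[0,0,0],0.1],[[0,0,-68],[0,0,0],0.1],[[245,93,-68],[0,0,0],0.2],[[245,93,-68],[0,0,0],0.2],[[245,93,-68],[0,0,0],0.2],[[245,93,-68],[0,0,0],0.2],[[245,93,-68],[0,0,0],0.2],[[245,93,-68],[0,0,0],0.2]]'
python3 - <<'E'
from h import *
log(); go([.5035,.2895,.018])
T=tool(); print(T[:3,:3].T@np.array([.5964-.03-T[0,3],.0581+.027-T[1,3],0])*1000)
p=shot('wrist')
for d in viewer.search_frame(p,'fig0'):
    c=np.array(d['box']); uv=(c[:2]+c[2:])/2; print(uv.round(),round(d['p'],2),(c[2:]-c[:2]).round(),at(p,uv,.0155)[:2],p['img'][int(uv[1]),int(uv[0])])
E
```

```text
clock: 7.0
tool_pos: [0.5055, 0.2905, 0.1626]
orientation: [0.0, 0.464, 0.886, 0.0]
contact_force: [-0.1, -0.7, 0.2]
grip_width: 0.0515
gripper_force: 0.0
go [  0.3  -2.3 144.6] [0. 0. 0.] rows 2.3
[-203.5619  -66.9515    0.0037]
[313. 114.] 0.9 [40. 42.] [0.4912 0.3546] [206 136  95]
[56. 22.] 0.9 [48. 45.] [0.2996 0.3008] [254 252 110]
[280. 191.] 0.85 [41. 42.] [0.5051 0.2894] [197 127  89]
[223.  69.] 0.59 [44. 51.] [0.4163 0.3433] [207 138  99]
```

```bash
python3 -m pendant '[[[0,-1,80],[0,0,0],0.2],[[0,-1,144],[0,0,0],0.2],[[0,-1,144],[0,0,0],0.2],[[0,-1,144],[0,0,0],0.2],[[0,-1,144],[0,0,0],-1],[[0,-1,144],[0,0,0],-1],[[0,-1,144],[0,0,0],-1],[[0,-1,80],[0,0,0],-1],[[0,0,0],[0,0,0],-1],[[0,0,0],[0,0,0],-1]]'
python3 -m pendant '[[[-204,-67,0],[0,0,0],-1],[[-204,-67,0],[0,0,0],-1],[[-204,-67,0],[0,0,0],-1],[[-204,-67,0],[0,0,0],-1],[[-204,-67,60],[0,0,0],-1],[[-204,-67,68],[0,0,0],-1],[[-204,-67,68],[0,0,0],-1],[[-204,-67,68],[0,0,0],0.1],[[-204,-67,68],[0,0,0],0.1],[[-204,-67,0],[0,0,0],0.2]]'
python3 - <<'E'
from h import *
log(); go([.491,.3545,.16])
E
```

```text
clock: 8.35
tool_pos: [0.5079, 0.2906, 0.1679]
orientation: [0.002, 0.465, 0.885, 0.004]
contact_force: [-0.3, 1.3, -1.1]
grip_width: 0.0
gripper_force: 0.0
clock: 9.6
tool_pos: [0.5642, 0.0841, 0.1548]
orientation: [-0.003, 0.464, 0.886, -0.002]
contact_force: [1.4, 0.3, 2.0]
grip_width: 0.0509
gripper_force: 0.0
go [264.   93.5  -5.1] [0. 0. 0.] rows 4.5
```

The second grasp came up empty (width 0). Heading back and looking.

```bash
python3 -m pendant '[[[264,93,-5],[0,0,0],0.2],[[264,93,-5],[0,0,0],0.2],[[264,93,-5],[0,0,0],0.2],[[264,93,-5],[0,0,0],0.2],[[264,93,-5],[0,0,0],0.2],[[264,93,-5],[0,0,0],0.2],[[264,93,-5],[0,0,0],0.2]]'
python3 - <<'E'
from h import *
log(); p=shot('wrist'); save(p,'w2.png'); print(pix(p,tool()[:3,3]))
for d in viewer.search_frame(p,'fig0'):
    c=np.array(d['box']); uv=(c[:2]+c[2:])/2; print(uv.round(),round(d['p'],2),(c[2:]-c[:2]).round(),at(p,uv,.0155)[:2],p['img'][int(uv[1]),int(uv[0])]); 
    if p['img'][int(uv[1]),int(uv[0]),1]<200: X=at(p,uv,.0155); go([X[0],X[1],.013])
E
```

```text
clock: 10.48
tool_pos: [0.4935, 0.3532, 0.1623]
orientation: [0.0, 0.465, 0.885, -0.0]
contact_force: [0.6, -0.3, -0.4]
grip_width: 0.0513
gripper_force: 0.0
[281.34  278.003]
[280. 188.] 0.97 [40. 38.] [0.4921 0.3537] [192 124  86]
go [  2.1  -0.8 149.2] [0. 0. 0.] rows 2.4
[195. 146.] 0.93 [42. 43.] [0.4164 0.344 ] [204 135  96]
go [ 37.  -68.7 149.2] [0. 0. 0.] rows 2.7
[313.  46.] 0.91 [39. 48.] [0.4509 0.4568] [254 254 119]
[111.  40.] 0.83 [49. 51.] [0.3259 0.3762] [254 254 118]
[252. 254.] 0.62 [38. 36.] [0.5057 0.2909] [195 126  88]
go [-57.3 -25.1 149.3] [0. 0. 0.] rows 2.6
[ 38. 103.] 0.55 [45. 46.] [0.2997 0.3035] [254 253 113]
```

View pics/w2.png

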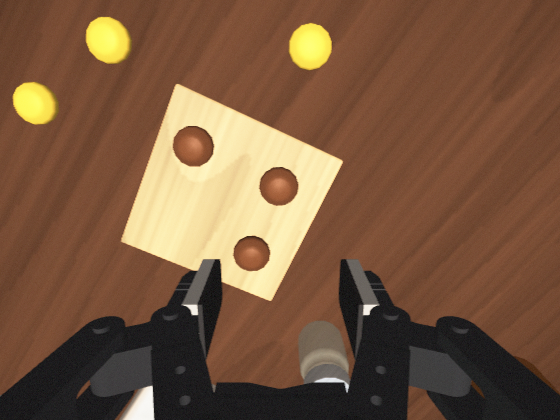

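Three figs are still on the board: (280,188), (195,146), (252,254), the one I missed unmoved. I'll grip lower.

```bash
python3 -m pendant '[[[2,-1,80],[0,0,0],0.2],[[2,-1,130],[0,0,0],0.2],[[2,-1,150],[0,0,0],0.2],[[2,-1,150],[0,0,0],0.2],[[2,-1,150],[0,0,0],-1],[[2,-1,150],[0,0,0],-1],[[2,-1,150],[0,0,0],-1],[[2,-1,80],[0,0,0],-1],[[0,0,0],[0,0,0],-1],[[0,0,0],[0,0,0],-1]]'
python3 - <<'E'
from h import *
log(); go([.5964-.03,.0581+.027,.16])
E
```

```text
clock: 11.82
tool_pos: [0.4947, 0.3549, 0.1669]
orientation: [0.001, 0.465, 0.885, 0.003]
contact_force: [-0.6, -0.6, -0.8]
grip_width: 0.0283
gripper_force: 59.4
go [-262.8  -94.2    6. ] [0. 0. 0.] rows 4.5
```

```bash
python3 -m pendant '[[[-263,-94,0],[0,0,0],-1],[[-263,-94,0],[0,0,0],-1],[[-263,-94,0],[0,0,0],-1],[[-263,-94,0],[0,0,0],-1],[[-263,-94,0],[0,0,0],-1],[[-263,-94,70],[0,0,0],-1],[[-263,-94,70],[0,0,0],-1],[[-263,-94,70],[0,0,0],0.1],[[-263,-94,70],[0,0,0],0.1],[[-263,-94,0],[0,0,0],0.2]]'
python3 - <<'E'
from h import *
log(); go([.5055,.290,.16])
E
```

```text
clock: 13.08
tool_pos: [0.5633, 0.0847, 0.1532]
orientation: [-0.002, 0.464, 0.886, -0.002]
contact_force: [1.3, 0.3, 1.3]
grip_width: 0.0511
gripper_force: 0.0
go [201.8  69.2  -6.7] [0. 0. 0.] rows 3.4
```

```bash
python3 -m pendant '[[[202,69,-7],[0,0,0],0.2],[[202,69,-7],[0,0,0],0.2],[[202,69,-7],[0,0,0],0.2],[[202,69,-7],[0,0,0],0.2],[[202,69,-7],[0,0,0],0.2],[[202,69,-7],[0,0,0],0.2]]'
python3 - <<'E'
from h import *
log(); p=shot('wrist')
for d in viewer.search_frame(p,'fig0'):
    c=np.array(d['box']); uv=(c[:2]+c[2:])/2
    if p['img'][int(uv[1]),int(uv[0]),1]<200: X=at(p,uv,.0155); print(X); go([X[0],X[1],.012])
E
```

```text
clock: 13.82
tool_pos: [0.5078, 0.289, 0.1624]
orientation: [0.001, 0.465, 0.885, 0.0]
contact_force: [-0.2, -0.4, 0.5]
grip_width: 0.0509
gripper_force: 0.0
[0.5069 0.29   0.0155]
go [  2.1   0.1 150. ] [0. 0. 0.] rows 2.4
[0.4171 0.3433 0.0155]
go [ 96.9 -43.8 149.9] [0. 0. 0.] rows 2.9
```

```bash
python3 -m pendant '[[[2,0,80],[0,0,0],0.2],[[2,0,130],[0,0,0],0.2],[[2,0,150],[0,0,0],0.2],[[2,0,150],[0,0,0],0.2],[[2,0,150],[0,0,0],-1],[[2,0,150],[0,0,0],-1],[[2,0,150],[0,0,0],-1],[[2,0,80],[0,0,0],-1],[[0,0,0],[0,0,0],-1],[[0,0,0],[0,0,0],-1]]'
python3 - <<'E'
from h import *
log(); go([.5964+.03,.0581-.025,.16])
E
```

```text
clock: 15.18
tool_pos: [0.5088, 0.2902, 0.1661]
orientation: [0.002, 0.465, 0.885, 0.003]
contact_force: [0.4, -0.4, -1.1]
grip_width: 0.0283
gripper_force: 59.4
go [-278.4  -49.2    5.8] [0. 0. 0.] rows 4.5
```

```bash
python3 -m pendant '[[[-278,-49,0],[0,0,0],-1],[[-278,-49,0],[0,0,0],-1],[[-278,-49,0],[0,0,0],-1],[[-278,-49,0],[0,0,0],-1],[[-278,-49,0],[0,0,0],-1],[[-278,-49,70],[0,0,0],-1],[[-278,-49,70],[0,0,0],-1],[[-278,-49,70],[0,0,0],0.1],[[-278,-49,70],[0,0,0],0.1],[[-278,-49,0],[0,0,0],0.2]]'
python3 - <<'E'
from h import *
log(); go([.417,.3433,.16])
E
```

```text
clock: 16.42
tool_pos: [0.6228, 0.0338, 0.1525]
orientation: [-0.003, 0.464, 0.886, -0.002]
contact_force: [1.3, 0.1, 1.3]
grip_width: 0.0511
gripper_force: 0.0
go [371.6   6.8  -6.5] [0. 0. 0.] rows 5.9
```

```bash
python3 -m pendant '[[[372,7,-7],[0,0,0],0.2],[[372,7,-7],[0,0,0],0.2],[[372,7,-7],[0,0,0],0.2],[[372,7,-7],[0,0,0],0.2],[[372,7,-7],[0,0,0],0.2],[[372,7,-7],[0,0,0],0.2],[[372,7,-7],[0,0,0],0.2],[[372,7,-7],[0,0,0],0.2]]'
python3 - <<'E'
from h import *
log(); p=shot('wrist')
for d in viewer.search_frame(p,'fig0'):
    c=np.array(d['box']); uv=(c[:2]+c[2:])/2
    if p['img'][int(uv[1]),int(uv[0]),1]<200: X=at(p,uv,.0155); print(X); go([X[0],X[1],.012])
E
```

```text
clock: 17.42
tool_pos: [0.4196, 0.3434, 0.1621]
orientation: [0.0, 0.464, 0.886, 0.001]
contact_force: [-0.1, 0.0, -1.1]
grip_width: 0.0513
gripper_force: 0.0
[0.4164 0.3433 0.0155]
go [  3.2  -2.8 149.7] [0. 0. 0.] rows 2.4
```

```bash
python3 -m pendant '[[[3,-3,80],[0,0,0],0.2],[[3,-3,130],[0,0,0],0.2],[[3,-3,150],[0,0,0],0.2],[[3,-3,150],[0,0,0],0.2],[[3,-3,150],[0,0,0],-1],[[3,-3,150],[0,0,0],-1],[[3,-3,150],[0,0,0],-1],[[3,-3,80],[0,0,0],-1],[[0,0,0],[0,0,0],-1],[[0,0,0],[0,0,0],-1]]'
python3 - <<'E'
from h import *
log(); go([.5964+.028,.0581+.028,.16])
E
```

```text
clock: 18.77
tool_pos: [0.4207, 0.344, 0.1654]
orientation: [0.001, 0.465, 0.885, 0.003]
contact_force: [0.6, 0.7, -0.7]
grip_width: 0.0288
gripper_force: 59.5
go [-328.    21.2    5.2] [0. 0. 0.] rows 5.3
```

```bash
python3 -m pendant '[[[-328,15,0],[0,0,0],-1],[[-328,15,0],[0,0,0],-1],[[-328,15,0],[0,0,0],-1],[[-328,15,0],[0,0,0],-1],[[-328,15,0],[0,0,0],-1],[[-328,15,0],[0,0,0],-1],[[-328,15,65],[0,0,0],-1],[[-328,15,65],[0,0,0],-1],[[-328,15,65],[0,0,0],0.0],[[-328,15,65],[0,0,0],0.0]]'
python3 - <<'E'
from h import *
log()
# shaker nominal pose
a=np.radians(78); X=np.array([np.cos(a),np.sin(a),0]);Z=np.array([0,0,1.]);Y=np.cross(Z,X)
T=tool(); go([.42,-.25,.30],down(-0.3)); go([T[0,3],T[1,3],.25])
E
```

```text
clock: 20.02
tool_pos: [0.619, 0.0823, 0.0982]
orientation: [0.001, 0.464, 0.886, 0.001]
contact_force: [0.8, -0.4, 0.4]
grip_width: 0.0426
gripper_force: 0.0
go [-160.5 -352.  -202.7] [ 0.003 -0.     0.905] rows 7.0
go [  -0.2    0.5 -151.8] [0. 0. 0.] rows 2.4
```

```bash
python3 -m pendant '[[[0,0,-80],[0,0,0],0.0],[[0,0,-152],[0,0,0],0.0],[[0,0,-152],[0,0,0],0.0],[[-186,-293,-203],[0,0,0.905],0.0],[[-186,-293,-203],[0,0,0.905],0.0],[[-186,-293,-203],[0,0,0.905],0.0],[[-186,-293,-203],[0,0,0.905],0.0],[[-186,-293,-203],[0,0,0.905],0.0],[[-186,-293,-203],[0,0,0.905],0.0],[[-186,-293,-203],[0,0,0.905],0.0]]'
python3 - <<'E'
from h import *
log(); p=shot('wrist'); print(bot.get_state()['q'])
np.savez('wsh.npz',img=p['img'],P=p['P'],f=p['fov_y'],c=[p['cx'],p['cy']])
for t in ['shaker','dial','tray']:
  for d in viewer.search_frame(p,t): print(t,np.round(d['box']),round(d['p'],2))
save(p,'w3.png',(140,80,420,290),2.8)
E
```

```text
clock: 21.28
tool_pos: [0.4809, -0.2412, 0.3013]
orientation: [0.002, 0.807, 0.591, 0.001]
contact_force: [0.4, 1.4, 0.7]
grip_width: 0.0425
gripper_force: 0.0
[-0.0786  0.3665  0.653   1.7074 -0.2427  1.1468  0.3392]
shaker [243. 163. 308. 238.] 0.95
dial [243. 161. 307. 219.] 0.92
tray [242. 155. 309. 230.] 0.75
tray [244. 164. 308. 222.] 0.64
```

View pics/w3.png

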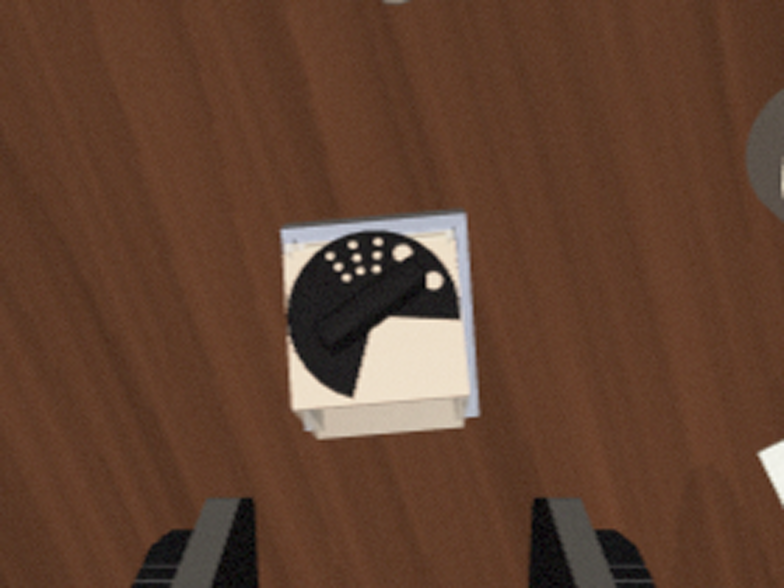

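The view shows the lid with its dial: fine holes at the top, about 20° left of the leaning +x side, so the dial is at about 0.35–0.9 rad. The bar runs from (325,338) to (418,271) in the crop, and the tray corners are at (281,229), (466,213), (478,415). The lean toward +y is confirmed.

```bash
cat >> h.py <<'E'
def shk(x,y,a,z=.005):
    T=np.eye(4); T[:3,:3]=R.from_euler('z',a).as_matrix(); T[:3,3]=[x,y,z]; return T
N=np.array([.5,0,np.sqrt(.75)]); G=np.array([.0333,0,.1043])
def bar(d): # bar direction in shaker frame
    return R.from_rotvec(N*(d-2.8)).apply([0,1,0])
E
python3 - <<'E'
from h import *
from scipy.optimize import least_squares
z=np.load('wsh.npz'); p=dict(img=z['img'],P=z['P'],fov_y=float(z['f']),cx=z['c'][0],cy=z['c'][1])
c=lambda u,v:np.array([u/2.8+140,v/2.8+80])
tl,tr,br=[at(p,c(*q),.014) for q in [(281,229),(466,213),(478,415)]]
print(tl,tr,br,'w',np.linalg.norm(tl-tr),'l',np.linalg.norm(tr-br),'ctr',(tl+br)/2,'yaw',np.arctan2(*(tr-br)[[1,0]]),np.arctan2(*(tl-tr)[[1,0]])+np.pi/2, np.arctan2(*(tl-tr)[[1,0]])-np.pi/2)
yaw=np.arctan2(*(tr-br)[[1,0]]); 
for yw in [yaw, np.arctan2(*(tr-tl)[[1,0]])+np.pi/2]:
  def r(v):
    S=shk(v[0],v[1],yw); g=G+.009*N; b=bar(v[2])*.021
    P=[(S@np.append(g+s*b,1))[:3] for s in(1,-1)]
    q=[pix(p,x) for x in P]; return np.concatenate([q[0]-c(*e0),q[1]-c(*e1)])
  for e0,e1 in [((325,338),(418,271)),((418,271),(325,338))]:
    s=least_squares(r,[.466,-.283,.5]); print(yw,s.x,s.cost, s.fun)
E
```

```text
[ 0.4347 -0.2302  0.014 ] [ 0.5126 -0.2477  0.014 ] [ 0.4918 -0.3384  0.014 ] w 0.07985957922479701 l 0.09310531849712736 ctr [ 0.4633 -0.2843  0.014 ] yaw 1.3457625880720574 4.492209007092199 1.3506163535024056
1.3457625880720574 [ 0.4631 -0.2852  3.3645] 3.2268526316623913 [-1.4171  1.1195  1.4358 -1.0633]
1.3457625880720574 [ 0.4631 -0.2852  0.2229] 3.226852631657565 [ 1.4358 -1.0633 -1.4171  1.1195]
1.3506163535024054 [ 0.4633 -0.2852  3.3598] 3.2451690375744824 [-1.4218  1.1223  1.4401 -1.0656]
1.3506163535024054 [ 0.4633 -0.2852  0.2182] 3.2451690375714795 [ 1.4401 -1.0656 -1.4218  1.1223]
```

```bash
cat >> h.py <<'E'
S0=shk(.4632,-.2852,1.348)
def dialpose(d,h):
    """tool pose holding bar at dial angle d, TCP h along axis above grip point; tool y at angle d-.67 from shaker y"""
    y=R.from_rotvec(N*(d-2.8+np.pi/2+np.pi)).apply([0,1,0]); z=-N; A=np.column_stack([np.cross(y,z),y,z])
    return S0[:3,:3]@A, (S0@np.append(G+h*N,1))[:3]
E
python3 - <<'E'
from h import *
A,P=dialpose(.22,.08); go(P,A); A,P=dialpose(.22,0); print(P,A)
E
```

```text
go [ 20.5 -10.3 120.7] [-0.28  -0.466  0.911] rows 5.7
[ 0.4706 -0.2527  0.1093] [[ 0.9274  0.3574 -0.1105]
 [ 0.2628 -0.8326 -0.4876]
 [-0.2663  0.4232 -0.866 ]]
```

```bash
python3 -m pendant '[[[0,0,0],[-0.28,-0.466,0.911],0.0],[[0,0,0],[-0.28,-0.466,0.911],0.0],[[0,0,0],[-0.28,-0.466,0.911],0.0],[[20,-10,60],[-0.28,-0.466,0.911],0.0],[[20,-10,120],[-0.28,-0.466,0.911],0.0],[[20,-10,120],[-0.28,-0.466,0.911],0.0],[[20,-10,120],[-0.28,-0.466,0.911],0.0],[[20,-10,120],[-0.28,-0.466,0.911],0.0]]'
python3 - <<'E'
from h import *
log(); print(bot.get_state()['q'])
A,P=dialpose(.22,.08); go(P,A);A,P=dialpose(.22,0); go(P,A); 
p=shot('wrist'); save(p,'w4.png',(120,60,440,300),2.5)
print((pix(p,P)-[120,60])*2.5, pix(p,P))
for s in(1,-1):
  X=(S0@np.append(G+.009*N+s*.021*bar(.22),1))[:3]; print((pix(p,X)-[120,60])*2.5)
E
```

```text
clock: 22.48
tool_pos: [0.4791, -0.2157, 0.1795]
orientation: [0.239, 0.952, 0.163, -0.099]
contact_force: [-0.3, -0.2, 0.8]
grip_width: 0.0426
gripper_force: 0.0
[-0.6347  0.7088  1.0427  1.99   -0.1134  0.718  -0.875 ]
go [ 1.  -2.  -0.2] [-0. -0.  0.] rows 0.0
go [ 1.  -1.9 79.8] [-0. -0.  0.] rows 1.3
[396.4297 385.0699] [278.5719 214.0279]
[396.2345 315.4964]
[396.4106 473.4026]
```

View pics/w4.png

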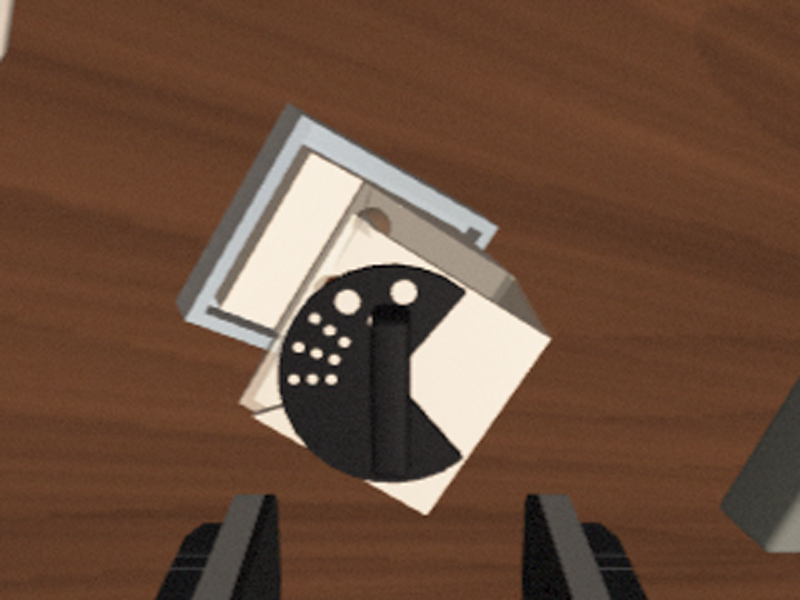

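The wrist view shows the bar upright in the picture from (390,312) to (390,475), about 1.5 mm to the left of the prediction, and two nuts through the wall at (373,222) and (330,282). Approach and grip.

```bash
python3 -m pendant '[[[1,-3,50],[0,0,0],0.0],[[1,-3,80],[0,0,0],0.0],[[1,-3,80],[0,0,0],0.0],[[1,-3,80],[0,0,0],0.0],[[1,-3,80],[0,0,0],-1],[[1,-3,80],[0,0,0],-1],[[1,-3,80],[0,0,0],-1]]'
python3 - <<'E'
from h import *
log(); A,P=dialpose(.22,0); go(P,A); A,P=dialpose(2.77,0); go(P,A); s=bot.get_state(); print(s['ft_torque'])
E
```

```text
clock: 23.4
tool_pos: [0.4706, -0.2521, 0.1089]
orientation: [0.24, 0.952, 0.162, -0.099]
contact_force: [0.3, 2.8, 10.5]
grip_width: 0.0081
gripper_force: 63.3
go [-0.3  0.7 -0.1] [ 0.001  0.    -0.002] rows 0.0
go [-0.3  0.7 -0.1] [ 0.     0.002 -2.552] rows 13.7
[-0.0263  0.042   0.0155]
```

```bash
python3 -m pendant '[[[0,0,0],[0,0,-0.18],-1],[[0,0,0],[0,0,-0.36],-1],[[0,0,0],[0,0,-0.54],-1],[[0,0,0],[0,0,-0.72],-1],[[0,0,0],[0,0,-0.9],-1],[[0,0,0],[0,0,-1.08],-1],[[0,0,0],[0,0,-1.26],-1],[[0,0,0],[0,0,-1.28],-1]]'
python3 -m pendant '[[[0,0,0],[0,0,-0.18],-1],[[0,0,0],[0,0,-0.36],-1],[[0,0,0],[0,0,-0.54],-1],[[0,0,0],[0,0,-0.72],-1],[[0,0,0],[0,0,-0.9],-1],[[0,0,0],[0,0,-1.08],-1],[[0,0,0],[0,0,-1.26],-1],[[0,0,0],[0,0,-1.28],-1],[[0,0,0],[0,0,-1.28],-1]]'
python3 - <<'E'
from h import *
log(); A,P=dialpose(2.77,0); go(P,A); s=bot.get_state(); print(s['ft_torque'],s['q'])
E
```

```text
clock: 24.4
tool_pos: [0.4704, -0.2522, 0.1089]
orientation: [0.133, 0.666, 0.699, -0.223]
contact_force: [0.6, 2.9, 9.6]
grip_width: 0.0082
gripper_force: 63.4
clock: 25.52
tool_pos: [0.4703, -0.2523, 0.1089]
orientation: [-0.026, 0.118, 0.958, -0.258]
contact_force: [1.0, 1.4, 8.5]
grip_width: 0.0081
gripper_force: 63.2
go [-0.4 -0.5 -0.2] [-0.001 -0.     0.007] rows 0.0
[-0.2603 -0.0376  0.185 ] [-0.0983  0.5884  0.2314  2.0517  0.6449  0.6903  0.885 ]
```

```bash
python3 -m pendant '[[[0,0,0],[0,0,0],0.0],[[0,0,0],[0,0,0],0.0],[[0,0,-60],[0,0,0],0.0],[[0,0,-120],[0,0,0],0.0],[[0,0,-150],[0,0,0],0.3],[[0,0,-150],[0,0,0],0.6],[[0,0,-150],[0,0,0],0.8]]'
cat > fk.py <<'E'
import numpy as np, json, itertools
from scipy.optimize import least_squares
from scipy.spatial.transform import Rotation as R
D=[json.loads(l) for l in open('log.jsonl')]
Q=np.array([d[0] for d in D]); TT=np.array([d[1] for d in D])
def fk(q,v,sg):
    # v: base yaw, tool yaw, z-offsets(4), x-offsets at joints
    A=R.from_euler('z',v[0]); p=np.zeros(3); k=0
    L=v[2:6]; X=v[6:12]
    p=np.array([0,0,L[0]])
    for i in range(7):
        A=A*R.from_euler('z' if i%2==0 else 'y',sg[i]*q[i])
        if i<6: p=p+A.apply([X[i],0,0])
        if i in(1,2): pass
        if i==2: p=p+A.apply([0,0,L[1]])
        if i==4: p=p+A.apply([0,0,L[2]])
        if i==6: p=p+A.apply([0,0,L[3]])
    A=A*R.from_euler('z',v[1]); return A,p
def res(v,sg):
    o=[]
    for q,T in zip(Q,TT):
        A,p=fk(q,v,sg); o+=list((p-T[:3,3])*5)+list((A.inv()*R.from_matrix(T[:3,:3])).as_rotvec())
    return np.array(o)
if __name__=='__main__':
    best=None
    for s in itertools.product([1,-1],repeat=4):
        sg=[s[0],1,s[1],1,s[2],1,s[3]]
        for y0 in (0,np.pi/2,np.pi,-np.pi/2):
          for ty in (0,np.pi):
            r=least_squares(res,[y0,ty,.35,.4,.4,.3]+[0]*6,args=(sg,),max_nfev=25)
            if best is None or r.cost<best[0]: best=(r.cost,sg,r.x)
    r=least_squares(res,best[2],args=(best[1],)); print(r.cost,best[1],r.x.round(4),abs(r.fun).max())
    json.dump([best[1],r.x.tolist()],open('fk.json','w'))
E
python3 -c "
from h import *
log()"; python3 fk.py
```

```text
clock: 26.4
tool_pos: [0.4857, -0.1793, 0.2371]
orientation: [-0.028, 0.118, 0.958, -0.258]
contact_force: [-0.4, -0.3, -0.0]
grip_width: 0.0769
gripper_force: 0.0
0.009539284873303607 [-1, 1, -1, 1, -1, 1, -1] [-0.0754  1.4974  0.2355  0.5707  0.3812  0.3277  0.0334 -0.057   0.0474
 -0.0307  0.0248  0.0112] 0.05720677304937111
```

```bash
cat > ik.py <<'E'
from h import *
import fk, json
sg,v=json.load(open('fk.json')); v=np.array(v)
from scipy.optimize import least_squares
lo=np.array([-2.76,-.34,-1.52,.19,-1.09,.17,-2.82])+.06; hi=np.array([2.76,2.15,1.57,2.46,4.23,1.99,2.82])-.06
def ik(P,A,q0):
    def r(q):
        B,p=fk.fk(q,v,sg); return np.concatenate([(p-P)*5,(B.inv()*R.from_matrix(A)).as_rotvec(),.003*(q-q0)])
    s=least_squares(r,np.clip(q0,lo+.01,hi-.01),bounds=(lo,hi)); return s.x, np.linalg.norm(r(s.x)[:6])
def shpose(S,th,ph,gx,gz,sgn=-1):
    """tool pose: shaker frame S(upright) rotated ph about its y; grasp point (gx,0,gz) in shaker"""
    Sr=S[:3,:3]@R.from_euler('y',ph).as_matrix()
    z=np.array([np.sin(th),0,-np.cos(th)]); y=np.array([0,sgn,0.]); A=np.column_stack([np.cross(y,z),y,z])
    P=S[:3,3]+Sr@(np.array([gx,0,gz])+.0187*z); return Sr@A,P
E
python3 - <<'E'
from ik import *
q=np.array(bot.get_state()['q']); bowl=np.array([.5964,.0581])
rd=np.radians
for th in (30,45,60):
  for sgn in(-1,1):
    A,P=shpose(S0,rd(th),0,0,.055,sgn); best=min((ik(P,A,q0) for q0 in (q,np.array([-.5,.5,-.8,1.8,0,1,0]),np.array([.3,.5,1,1.8,1.5,1.2,q[6]]))),key=lambda t:t[1])
    print(th,sgn,'tray',round(best[1],3),best[0].round(2))
    for psi in (40,78,110):
      d=np.array([np.cos(rd(psi)),np.sin(rd(psi))]); o=[]; qq=best[0]
      for ph in (0,40,80,100,120):
        S=shk(*(bowl-d*.075*min(1,ph/80)-(d*.12*(1-min(1,ph/80)))),rd(psi),.22)
        A,P=shpose(S,rd(th),rd(ph),0,.055,sgn); qq,e=ik(P,A,qq); o.append(round(e,3))
      print('   ',psi,o,qq.round(2))
E
```

```text
30 -1 tray 0.0 [ 0.72  0.77  0.04  1.86 -0.58  0.92  0.99]
    40 [np.float64(0.0), np.float64(0.0), np.float64(0.0), np.float64(0.005), np.float64(0.07)] [-0.87  1.67  1.51  1.24 -0.12  1.93 -0.17]
    78 [np.float64(0.0), np.float64(0.0), np.float64(0.0), np.float64(0.0), np.float64(0.0)] [-0.88  1.19  0.57  1.52  0.66  1.58 -0.94]
    110 [np.float64(0.0), np.float64(0.0), np.float64(0.0), np.float64(0.0), np.float64(0.0)] [-1.13  1.18  0.7   1.97  1.04  1.04 -1.27]
30 1 tray 0.0 [ 1.38  1.2  -1.28  1.92  0.75  0.95  2.76]
    40 [np.float64(0.0), np.float64(0.0), np.float64(0.0), np.float64(0.005), np.float64(0.08)] [-0.85  1.54  1.27  1.23  0.01  1.93  2.76]
    78 [np.float64(0.0), np.float64(0.0), np.float64(0.0), np.float64(0.0), np.float64(0.0)] [-0.54  1.09 -0.06  1.53  0.96  1.93  1.88]
    110 [np.float64(0.17), np.float64(0.0), np.float64(0.0), np.float64(0.0), np.float64(0.0)] [-0.42  1.03 -0.39  1.99  1.41  1.93  1.59]
45 -1 tray 0.0 [ 0.82  0.89  0.01  1.77 -0.66  1.14  1.09]
    40 [np.float64(0.0), np.float64(0.0), np.float64(0.0), np.float64(0.0), np.float64(0.01)]
[... 1063 characters left out ...]
p.float64(0.0), np.float64(0.0)] [-0.81  0.92  0.51  1.57  0.49  1.35 -0.83]
    110 [np.float64(0.0), np.float64(0.0), np.float64(0.0), np.float64(0.0), np.float64(0.0)] [-1.03  0.84  0.64  1.95  0.84  0.82 -0.89]
60 1 tray 0.0 [ 0.48  1.13  0.7   1.73 -1.03  1.77 -1.61]
    40 [np.float64(0.136), np.float64(0.223), np.float64(0.498), np.float64(0.622), np.float64(0.643)] [-0.85  1.45  1.51  1.35 -0.38  1.85 -2.76]
    78 [np.float64(0.0), np.float64(0.0), np.float64(0.004), np.float64(0.156), np.float64(0.292)] [-1.13  1.33  1.51  1.72 -0.46  1.12 -2.76]
    110 [np.float64(0.0), np.float64(0.0), np.float64(0.0), np.float64(0.0), np.float64(0.0)] [-1.3   1.29  1.45  1.97 -0.43  0.56 -2.76]
```

```bash
python3 - <<'E'
from ik import *
A,P=shpose(S0,np.radians(45),0,-.0,.055); print(P,A)
Pa=P-.13*A[:,2]; print(Pa); go(Pa,A); go([Pa[0],-.30,.33],A)
E
```

```text
[ 0.4661 -0.2723  0.0468] [[ 0.1562  0.9753  0.1562]
 [ 0.6896 -0.221   0.6896]
 [ 0.7071  0.     -0.7071]]
[ 0.4458 -0.362   0.1387]
go [  -4.5 -112.4  178.9] [-1.004  1.021  1.301] rows 10.4
go [   8.9 -156.3  -16.9] [-1.004  1.021  1.301] rows 10.4
```

```bash
python3 -m pendant '[[[0,0,-60],[0,0,0],1],[[9,-156,-17],[-1.004,1.021,1.301],1],[[9,-156,-17],[-1.004,1.021,1.301],1],[[9,-156,-17],[-1.004,1.021,1.301],1],[[9,-156,-17],[-1.004,1.021,1.301],1],[[9,-156,-17],[-1.004,1.021,1.301],1],[[9,-156,-17],[-1.004,1.021,1.301],1],[[9,-156,-17],[-1.004,1.021,1.301],1],[[9,-156,-17],[-1.004,1.021,1.301],1],[[9,-156,-17],[-1.004,1.021,1.301],1]]'
python3 -m pendant '[[[0,0,0],[0,0,0],1]]' >/dev/null
python3 - <<'E'
from ik import *
log(); print(bot.get_state()['q'])
A,P=shpose(S0,np.radians(45),0,-.0,.055); Pa=P-.13*A[:,2]; go(Pa,A)
E
```

```text
clock: 27.65
tool_pos: [0.446, -0.3003, 0.3288]
orientation: [-0.222, 0.675, 0.664, 0.235]
contact_force: [-0.7, 0.2, -0.4]
grip_width: 0.0855
gripper_force: 0.0
[ 0.6005  0.5946  0.3687  1.3962 -0.5813  1.7416  1.0156]
go [-163.1    1.3  113.4] [-0.127  0.129  0.159] rows 3.2
```

```bash
python3 -m pendant '[[[-163,1,113],[-0.127,0.129,0.159],1],[[-163,1,113],[-0.127,0.129,0.159],1],[[-163,1,113],[-0.127,0.129,0.159],1],[[-163,1,113],[-0.127,0.129,0.159],1],[[-163,1,113],[-0.127,0.129,0.159],1],[[-163,1,113],[-0.127,0.129,0.159],1]]'
python3 - <<'E'
from ik import *
log(); print(bot.get_state()['q'])
A,P=shpose(S0,np.radians(45),0,-.0,.055); go(P,A)
p=shot('wrist'); save(p,'w5.png',(110,40,450,295),2.3)
for X in [(-.0378,.031,.043),(-.0378,-.031,.043),(-.0004,.031,.108),(-.0004,-.031,.108)]: print(((pix(p,(S0@np.append(X,1))[:3])-[110,40])*2.3).round())
E
```

```text
clock: 28.52
tool_pos: [0.4505, -0.3599, 0.1443]
orientation: [-0.236, 0.718, 0.582, 0.3]
contact_force: [-0.1, 0.2, -0.4]
grip_width: 0.0856
gripper_force: 0.0
[ 0.7507  0.862   0.3427  1.4842 -0.7435  1.5505  1.1546]
go [ -5.7  -4.1 131.8] [-0.     0.002  0.013] rows 2.1
[281. 506.]
[477. 508.]
[264. 293.]
[497. 296.]
```

View pics/w5.png

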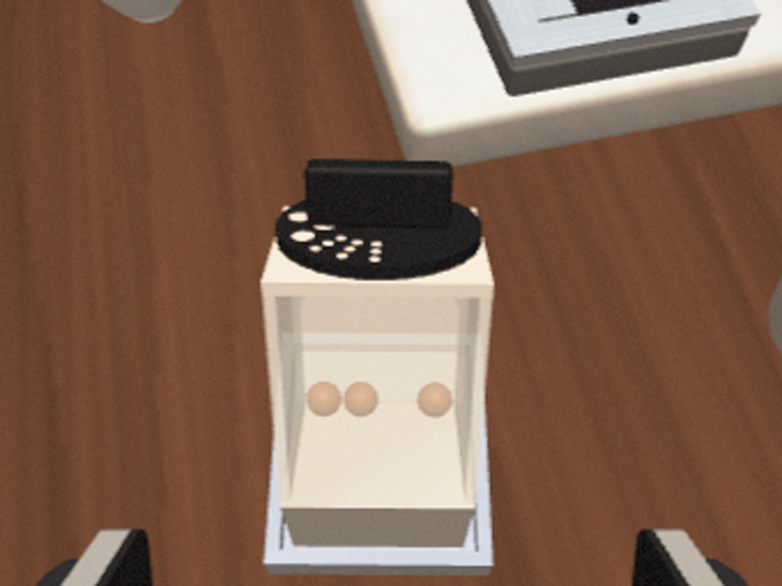

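The bar now lies across the shaker, so the dial is at about 2.8. Three nuts are inside at (323,399), (361,399), (434,399), and the shaker's edges match the prediction within a pixel or two. Grip it.

```bash
python3 -m pendant '[[[-6,-4,60],[0,0,0],1],[[-6,-4,110],[0,0,0.013],1],[[-6,-4,132],[0,0,0.013],1],[[-6,-4,132],[0,0,0.013],1],[[-6,-4,132],[0,0,0.013],1],[[-6,-4,132],[0,0,0.013],-1],[[-6,-4,132],[0,0,0.013],-1],[[-6,-4,132],[0,0,0.013],-1],[[-6,-4,132],[0,0,0.013],-1]]'
python3 - <<'E'
from ik import *
log(); A,P=shpose(S0,np.radians(45),0,-.0,.055); go(P,A)
T=tool(); np.save('grip.npy',T)
print(T[:3,:3].T@np.array([0,0,.24])*1000)
E
```

```text
clock: 29.7
tool_pos: [0.4653, -0.2738, 0.0452]
orientation: [-0.239, 0.723, 0.575, 0.298]
contact_force: [0.1, -3.9, 6.6]
grip_width: 0.0613
gripper_force: 65.9
go [2.3 0.4 0. ] [ 0.001  0.002 -0.004] rows 0.0
[ 169.4223   -0.4819 -169.9878]
```

```bash
python3 -m pendant '[[[30,0,-30],[0,0,0],-1],[[70,0,-70],[0,0,0],-1],[[110,0,-110],[0,0,0],-1],[[150,0,-150],[0,0,0],-1],[[170,0,-170],[0,0,0],-1],[[170,0,-170],[0,0,0],-1]]'
cat >> ik.py <<'E'
import os
if os.path.exists('grip.npy'):
    REL=np.linalg.inv(S0)@np.load('grip.npy')
    def held(x,y,z,ph,a=1.348):
        S=shk(x,y,a,z); S[:3,:3]=S[:3,:3]@R.from_euler('y',ph).as_matrix(); T=S@REL; return T[:3,3],T[:3,:3]
    def cur(): return tool()@np.linalg.inv(REL)
E
python3 - <<'E'
from ik import *
log(); S=cur(); print(S[:3,3],bot.get_state()['grip_width'])
d=S0[:2,0]; b=np.array([.5964,.0581])
go(*held(*(b-d*.13),.23,np.radians(30)))
q=np.array(bot.get_state()['q'])
for ph,k in ((30,.13),(60,.09),(90,.075),(115,.075)):
    P,A=held(*(b-d*k),.21,np.radians(ph)); q,e=ik(P,A,q); print(ph,P,round(e,4),q.round(2))
E
```

```text
clock: 30.45
tool_pos: [0.4661, -0.2735, 0.2864]
orientation: [-0.238, 0.723, 0.576, 0.298]
contact_force: [0.0, 0.1, -3.2]
grip_width: 0.0616
gripper_force: 66.3
[ 0.464  -0.285   0.2462] 0.06161161221535048
go [159.8  52.7 197.3] [-0.001 -0.522  0.001] rows 4.1
30 [ 0.5739 -0.0392  0.239 ] 0.0 [-0.12  0.44  0.39  1.75 -0.49  1.06  0.27]
60 [0.585 0.01  0.22 ] 0.0 [-0.65  0.57  0.65  1.66 -0.09  1.06 -0.25]
90 [0.5883 0.0242 0.1984] 0.0 [-0.91  0.87  0.82  1.58  0.14  1.2  -0.51]
115 [0.5864 0.0158 0.1825] 0.0 [-1.    1.15  0.9   1.55  0.28  1.31 -0.62]
```

```bash
python3 -m pendant '[[[60,20,75],[0,-0.1,0],-1],[[110,36,135],[0,-0.3,0],-1],[[160,53,197],[0,-0.5,0],-1],[[160,53,197],[0,-0.522,0],-1],[[160,53,197],[0,-0.522,0],-1],[[160,53,197],[0,-0.522,0],-1],[[160,53,197],[0,-0.522,0],-1]]'
python3 - <<'E'
from ik import *
log(); d=S0[:2,0]; b=np.array([.5964,.0581]); print(cur()[:3,3])
for ph,k,z in ((50,.11,.22),(70,.09,.215),(85,.08,.21),(100,.075,.21),(115,.075,.21)): print(ph);go(*held(*(b-d*k),z,np.radians(ph)))
E
```

```text
clock: 31.32
tool_pos: [0.573, -0.0393, 0.2568]
orientation: [-0.084, 0.776, 0.617, 0.1]
contact_force: [0.2, -0.3, -2.5]
grip_width: 0.0615
gripper_force: 66.4
[ 0.5666 -0.0687  0.2278]
50
go [22.3  0.9 26.5] [-0.007 -0.351  0.   ] rows 1.9
70
go [40.   0.9 51.1] [-0.008 -0.7    0.001] rows 3.7
85
go [44.9  1.  68.8] [-0.009 -0.961  0.001] rows 5.1
100
go [43.7  1.1 79.2] [-0.01  -1.223  0.002] rows 6.6
115
go [35.5  1.1 86.4] [-0.01  -1.485  0.003] rows 8.0
```

```bash
python3 -m pendant '[[[11,0,13],[0,-0.17,0],-1],[[22,1,26],[0,-0.35,0],-1],[[31,1,39],[0,-0.52,0],-1],[[40,1,51],[0,-0.70,0],-1],[[45,1,69],[0,-0.88,0],-1],[[45,1,72],[0,-1.05,0],-1],[[44,1,79],[0,-1.22,0],-1],[[39,1,83],[0,-1.36,0],-1],[[35,1,86],[0,-1.485,0],-1],[[35,1,86],[0,-1.485,0],-1]]'
python3 -m pendant '[[[0,0,0],[0,0,0],-1],[[0,0,0],[0,0,0],-1],[[0,0,0],[0,0,0],-1],[[0,0,0],[0,0,0],-1]]' >/dev/null
python3 - <<'E'
from ik import *
log(); print(cur()[:3,3], bot.get_state()['q'])
p=shot('wrist'); save(p,'w6.png',(80,0,480,300),2)
E
```

```text
clock: 32.58
tool_pos: [0.5866, 0.0159, 0.1806]
orientation: [0.355, 0.639, 0.512, -0.452]
contact_force: [-0.7, 0.2, -2.0]
grip_width: 0.0615
gripper_force: 66.6
[ 0.5808 -0.0146  0.2121] [-0.9306  1.1502  0.8358  1.4544  0.2883  1.4243 -0.5784]
```

View pics/w6.png

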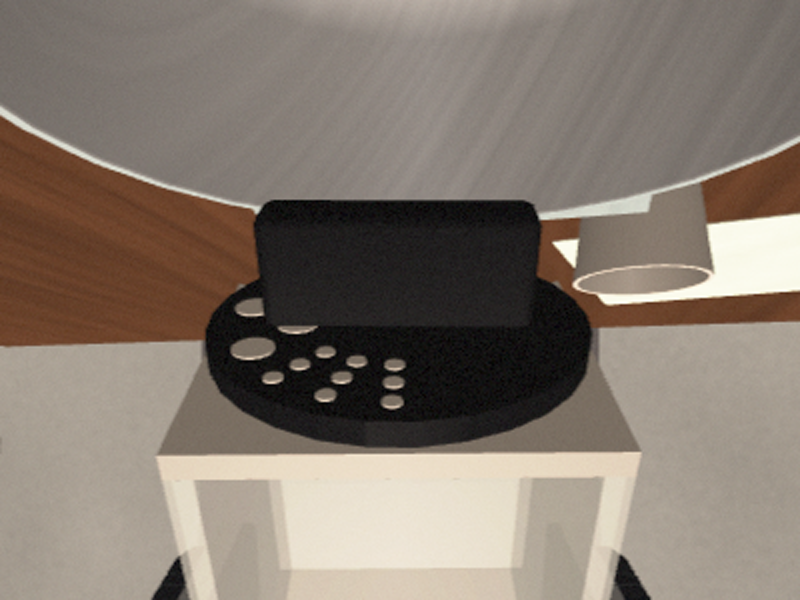

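The throat looks empty through the clear wall; a short shake to be sure, then I tilt back over the bowl and look in.

```bash
python3 -m pendant '[[[0,0,0],[0,-0.15,0],-1],[[0,0,0],[0,0.1,0],-1],[[0,0,0],[0,-0.15,0],-1],[[0,0,0],[0,0.1,0],-1],[[0,0,0],[0,-0.15,0],-1],[[0,0,0],[0,-0.15,0],-1],[[0,0,0],[0,-0.15,0],-1],[[0,0,0],[0,0,0],-1],[[0,0,0],[0,0,0],-1]]'
python3 - <<'E'
from ik import *
log(); d=S0[:2,0]; b=np.array([.5964,.0581])
for ph,k,z in ((85,.08,.22),(60,.095,.225),(30,.15,.245)): go(*held(*(b-d*k),z,np.radians(ph)))
E
```

```text
clock: 34.25
tool_pos: [0.5879, 0.0149, 0.1892]
orientation: [0.356, 0.643, 0.51, -0.446]
contact_force: [0.1, -0.8, -2.1]
grip_width: 0.0617
gripper_force: 66.8
go [-19.5  -1.6 -12.6] [-0.002  0.516 -0.001] rows 2.8
go [-46.6  -1.5  -6.2] [ 0.     0.952 -0.002] rows 5.1
go [-105.9   -1.1   41.7] [ 0.003  1.476 -0.002] rows 7.9
```

```bash
python3 -m pendant '[[[-6,-1,-5],[0,0.17,0],-1],[[-12,-1,-10],[0,0.34,0],-1],[[-20,-2,-12],[0,0.516,0],-1],[[-30,-2,-11],[0,0.69,0],-1],[[-40,-2,-8],[0,0.86,0],-1],[[-60,-1,0],[0,1.03,0],-1],[[-75,-1,15],[0,1.2,0],-1],[[-90,-1,30],[0,1.37,0],-1],[[-106,-1,42],[0,1.476,0],-1],[[-106,-1,42],[0,1.476,0],-1]]'
python3 - <<'E'
from ik import *
log(); print(cur()[:3,3]); go(*held(.4640,-.285,.246,0)); 
for n in ('wrist','side'):
    p=shot(n)
    print(n,[(np.round(d['box']).tolist(),round(d['p'],2)) for t in('nut0_center','fig0') for d in viewer.search_frame(p,t)])
    save(p,'x_'+n+'.png',None if n=='wrist' else (180,140,350,290),1 if n=='wrist' else 2.5)
a=cv2.imread('pics/x_wrist.png');b=cv2.imread('pics/x_side.png'); b=cv2.resize(b,(int(b.shape[1]*420/b.shape[0]),420))
o=np.hstack([a,b]); cv2.imwrite('pics/x.png',cv2.resize(o,(800,int(o.shape[0]*800/o.shape[1]))))
E
```

```text
clock: 35.5
tool_pos: [0.5679, -0.0631, 0.2708]
orientation: [-0.079, 0.778, 0.615, 0.098]
contact_force: [-0.2, 0.3, -1.9]
grip_width: 0.0615
gripper_force: 66.8
[ 0.5613 -0.0927  0.242 ]
go [-217.3  -50.3  -71.9] [ 0.003  0.531 -0.007] rows 3.7
wrist [([280.0, 48.0, 290.0, 63.0], 0.44), ([414.0, 391.0, 454.0, 420.0], 0.17), ([229.0, 71.0, 262.0, 102.0], 0.94)]
side [([242.0, 381.0, 258.0, 398.0], 0.58), ([244.0, 217.0, 258.0, 226.0], 0.56), ([331.0, 330.0, 351.0, 345.0], 0.53), ([316.0, 357.0, 332.0, 374.0], 0.47), ([227.0, 216.0, 240.0, 227.0], 0.41)]
```

View pics/x.png

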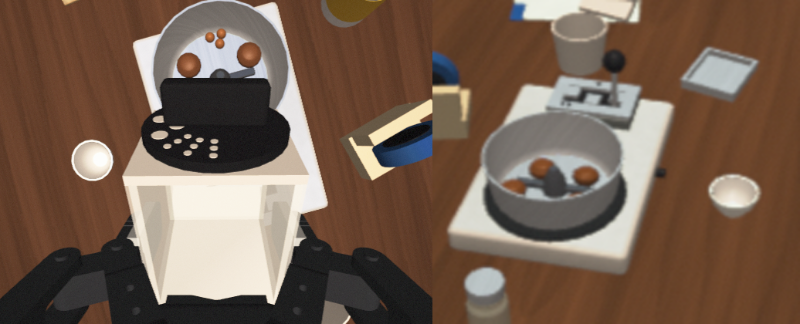

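All three nuts are in the bowl (crop ≈(209,37), (221,33), (219,43)) and the shaker is empty. Now back to the tray.

```bash
python3 -m pendant '[[[-54,-13,-18],[0,0.1,0],-1],[[-108,-25,-36],[0,0.2,0],-1],[[-162,-38,-54],[0,0.37,0],-1],[[-217,-50,-72],[0.003,0.531,-0.007],-1],[[-217,-50,-72],[0.003,0.531,-0.007],-1],[[-217,-50,-72],[0.003,0.531,-0.007],-1],[[-217,-50,-72],[0.003,0.531,-0.007],-1],[[-217,-50,-72],[0.003,0.531,-0.007],-1]]'
python3 - <<'E'
from ik import *
log(); S=cur(); print(S); go(*held(.4633,-.2845,.05,0)); go(*held(.4633,-.2845,.0055,0))
E
```

```text
clock: 36.8
tool_pos: [0.4712, -0.2661, 0.2856]
orientation: [-0.241, 0.719, 0.58, 0.297]
contact_force: [0.1, 1.0, -3.0]
grip_width: 0.0615
gripper_force: 67.0
[[ 0.2081 -0.9781 -0.0007  0.4693]
 [ 0.9781  0.2081 -0.0006 -0.2776]
 [ 0.0007 -0.0005  1.      0.2454]
 [ 0.      0.      0.      1.    ]]
go [-143.7   -3.9  132.7] [-0.009 -0.001  0.01 ] rows 3.1
go [-175.2   -3.9  164.1] [-0.009 -0.001  0.01 ] rows 3.8
```

```bash
python3 -m pendant '[[[-50,-2,45],[0,0,0],-1],[[-90,-4,80],[-0.009,0,0.01],-1],[[-125,-4,115],[-0.009,0,0.01],-1],[[-144,-4,133],[-0.009,0,0.01],-1],[[-144,-4,133],[-0.009,0,0.01],-1],[[-144,-4,133],[-0.009,0,0.01],-1]]'
python3 - <<'E'
from ik import *
log(); S=cur(); print(S); go(*held(.4633,-.2845,.022,0)); go(*held(.4633,-.2845,.0055,0))
E
```

```text
clock: 37.55
tool_pos: [0.4648, -0.2755, 0.0907]
orientation: [-0.238, 0.724, 0.574, 0.299]
contact_force: [-0.1, -0.1, -2.8]
grip_width: 0.0615
gripper_force: 66.8
[[ 0.225  -0.9744 -0.0008  0.4627]
 [ 0.9744  0.225   0.     -0.2869]
 [ 0.0002 -0.0008  1.      0.0505]
 [ 0.      0.      0.      1.    ]]
go [-18.3   0.1  21.9] [ 0.003 -0.    -0.002] rows 0.5
go [-30.    0.1  33.6] [ 0.003 -0.    -0.002] rows 0.7
```

```bash
python3 -m pendant '[[[-9,0,11],[0,0,0],-1],[[-18,0,22],[0,0,0],-1],[[-18,0,22],[0,0,0],-1],[[-24,0,28],[0,0,0],-1],[[-30,0,33],[0,0,0],-1],[[-30,0,33],[0,0,0],-1]]'
python3 - <<'E'
from ik import *
log(); S=cur(); print(S)
E
```

```text
clock: 38.3
tool_pos: [0.4644, -0.2729, 0.0453]
orientation: [-0.239, 0.724, 0.573, 0.3]
contact_force: [-1.4, -0.9, 7.4]
grip_width: 0.0615
gripper_force: 67.3
[[ 0.2257 -0.9742  0.0001  0.4622]
 [ 0.9742  0.2257 -0.0033 -0.2842]
 [ 0.0032  0.0008  1.      0.005 ]
 [ 0.      0.      0.      1.    ]]
```

```bash
python3 -m pendant '[[[0,0,0],[0,0,0],1],[[0,0,0],[0,0,0],1],[[0,0,0],[0,0,0],1],[[0,0,-50],[0,0,0],1],[[0,0,-100],[0,0,0],1],[[0,0,-140],[0,0,0],1],[[0,0,-140],[0,0,0],1],[[0,0,-140],[0,0,0],1]]'
python3 - <<'E'
from ik import *
log(); T=tool(); go([.446,-.30,.33])
A,P=dialpose(2.77,.12); go(P,A)
p=shot('wrist'); save(p,'w7.png',(110,40,450,295),2.3)
S=S0.copy()
for X in [(-.0378,.031,.043),(-.0378,-.031,.043),(-.0004,.031,.108),(-.0004,-.031,.108)]: print(((pix(p,(S@np.append(X,1))[:3])-[110,40])*2.3).round())
E
```

```text
clock: 39.3
tool_pos: [0.4421, -0.3685, 0.1429]
orientation: [-0.239, 0.724, 0.573, 0.299]
contact_force: [0.5, 0.7, -0.2]
grip_width: 0.0852
gripper_force: 0.0
go [180.1 -12.6 -84.4] [0. 0. 0.] rows 3.2
go [176.4   0.5  77.1] [ 0.995 -1.03  -1.305] rows 10.4
[303. 477.]
[497. 476.]
[286. 262.]
[514. 260.]
```

View pics/w7.png

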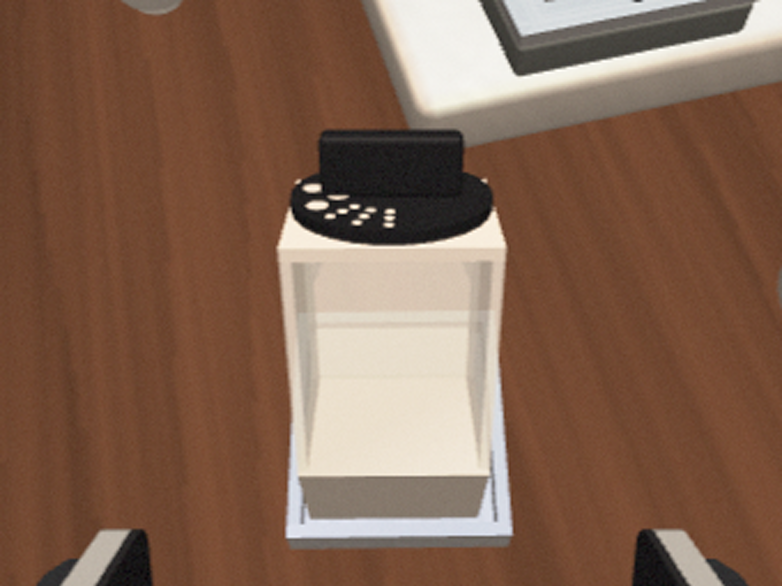

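Shaker stands square in its tray and empty, with corners within ~1.5 mm of the model. Next: turn the dial back.

```bash
sed -i 's/^S0=shk.*/S0=shk(.4632,-.2852,1.348) if __import__("os").path.exists("old") else shk(.4620,-.2847,1.348)/' h.py
python3 -m pendant '[[[60,-4,-40],[0,0,0],0.5],[[120,-8,-60],[0,0,0],0],[[180,-12,-84],[0,0,0],0],[[180,-12,-84],[0,0,0],0],[[180,-12,-84],[0,0,0],0]]'
python3 - <<'E'
from h import *
log(); A,P=dialpose(2.78,.15); go(P,A); A,P=dialpose(2.78,.08); go(P,A)
E
```

```text
clock: 39.98
tool_pos: [0.4468, -0.2997, 0.3299]
orientation: [-0.239, 0.724, 0.574, 0.299]
contact_force: [0.3, -0.5, -0.8]
grip_width: 0.0426
gripper_force: 0.0
go [ 25.2  11.  153.5] [ 1.001 -1.025 -1.312] rows 10.4
go [-42.4  11.4 171.6] [ 1.001 -1.025 -1.312] rows 10.4
```

```bash
python3 -m pendant '[[[0,0,0],[1.0,-1.025,-1.312],0],[[0,0,0],[1.0,-1.025,-1.312],0],[[0,0,0],[1.0,-1.025,-1.312],0],[[0,0,0],[1.0,-1.025,-1.312],0],[[0,0,0],[1.0,-1.025,-1.312],0],[[0,0,0],[1.0,-1.025,-1.312],0],[[0,0,0],[1.0,-1.025,-1.312],0],[[25,11,153],[1.0,-1.025,-1.312],0],[[25,11,153],[1.0,-1.025,-1.312],0],[[25,11,153],[1.0,-1.025,-1.312],0]]'
python3 -m pendant '[[[0,0,0],[0,0,0],0]]'
python3 - <<'E'
from h import *
log(); print(bot.get_state()['q']); A,P=dialpose(2.78,.08); go(P,A)
E
```

```text
clock: 41.22
tool_pos: [0.4857, -0.1771, 0.2357]
orientation: [-0.037, 0.139, 0.96, -0.24]
contact_force: [-0.5, -1.3, 0.8]
grip_width: 0.0427
gripper_force: 0.0
clock: 41.35
tool_pos: [0.485, -0.1754, 0.2354]
orientation: [-0.038, 0.138, 0.96, -0.24]
contact_force: [0.4, -0.4, -0.0]
grip_width: 0.0426
gripper_force: 0.0
[-0.2051  0.4173  0.2032  1.865   0.4398  1.0704  1.0202]
go [-4.6 -6.9 68. ] [ 0.033 -0.038 -0.032] rows 1.1
```

```bash
python3 -m pendant '[[[-5,-7,40],[0.033,-0.038,-0.032],0],[[-5,-7,68],[0.033,-0.038,-0.032],0],[[-5,-7,68],[0.033,-0.038,-0.032],0],[[-5,-7,68],[0.033,-0.038,-0.032],0]]'
python3 - <<'E'
from h import *
log(); A,P=dialpose(2.78,0); go(P,A); p=shot('wrist')
t=np.linspace(0,2*np.pi,60); u=np.array([0,1,0]); w=np.cross(N,u)
q=np.array([pix(p,(S0@np.append(G-.009*N+.0305*(np.cos(a)*u+np.sin(a)*w),1))[:3]) for a in t]); b=[*q.min(0),*q.max(0)]; print('pred',np.round(b))
for d in viewer.search_frame(p,'dial'): print(np.round(d['box']),d['p'])
# dark blob
g=p['img'].max(2); x0,y0,x1,y1=[int(v) for v in (b[0]-25,b[1]-25,b[2]+25,b[3]+25)]
m=(g[y0:y1,x0:x1]<45).astype(np.uint8); n,l,st,c=cv2.connectedComponentsWithStats(m); i=1+np.argmax(st[1:,4]); print('dark',st[i]+np.array([x0,y0,0,0,0]))
sub=p['img'][y0:y1,x0:x1]; cv2.imwrite('pics/dial.png',cv2.resize(sub[:,:,::-1],None,fx=4,fy=4))
E
```

```text
clock: 41.85
tool_pos: [0.4795, -0.219, 0.183]
orientation: [-0.024, 0.125, 0.958, -0.257]
contact_force: [0.1, -0.2, -0.6]
grip_width: 0.0426
gripper_force: 0.0
go [ 2.8  6.7 81.1] [ 0.001  0.001 -0.016] rows 1.3
pred [244. 164. 334. 249.]
[246. 161. 323. 250.] 0.95
dark [ 248  163   73   86 3358]
```

```bash
python3 -m pendant '[[[3,8,50],[0,0,-0.016],0],[[3,8,81],[0,0,-0.016],0],[[3,8,81],[0,0,-0.016],0],[[3,8,81],[0,0,-0.016],0],[[3,8,81],[0,0,-0.016],-1],[[3,8,81],[0,0,-0.016],-1],[[3,8,81],[0,0,-0.016],-1]]'
python3 - <<'E'
from h import *
log(); A,P=dialpose(2.78,0); go(P,A); print(bot.get_state()['ft_torque'])
E
```

```text
clock: 42.82
tool_pos: [0.4699, -0.2509, 0.1096]
orientation: [-0.025, 0.117, 0.959, -0.257]
contact_force: [-0.0, 0.4, 8.2]
grip_width: 0.0081
gripper_force: 62.8
go [ 0.2 -1.1  1. ] [0.001 0.003 0.   ] rows 0.0
[-0.2109  0.0376 -0.0077]
```

```bash
python3 -m pendant '[[[0,0,0],[0,0,0.18],-1],[[0,0,0],[0,0,0.36],-1],[[0,0,0],[0,0,0.54],-1],[[0,0,0],[0,0,0.72],-1],[[0,0,0],[0,0,0.9],-1],[[0,0,0],[0,0,1.08],-1],[[0,0,0],[0,0,1.26],-1],[[0,0,0],[0,0,1.36],-1],[[0,0,0],[0,0,1.36],-1]]'
python3 -m pendant '[[[0,0,0],[0,0,0.18],-1],[[0,0,0],[0,0,0.36],-1],[[0,0,0],[0,0,0.54],-1],[[0,0,0],[0,0,0.72],-1],[[0,0,0],[0,0,0.9],-1],[[0,0,0],[0,0,1.08],-1],[[0,0,0],[0,0,1.26],-1],[[0,0,0],[0,0,1.36],-1],[[0,0,0],[0,0,1.36],-1]]'
python3 - <<'E'
from h import *
log(); s=bot.get_state(); print(s['ft_torque'],s['q'])
for d in (0,.05,.1): A,P=dialpose(d,0); go(P,A)
E
```

```text
clock: 43.95
tool_pos: [0.4696, -0.2513, 0.1098]
orientation: [0.143, 0.694, 0.672, -0.216]
contact_force: [-1.4, -0.4, 11.6]
grip_width: 0.008
gripper_force: 63.3
clock: 45.08
tool_pos: [0.4691, -0.2511, 0.1097]
orientation: [0.246, 0.962, 0.086, -0.078]
contact_force: [-4.1, 3.0, 14.7]
grip_width: 0.0079
gripper_force: 63.8
[-0.635   0.9842 -0.482 ] [-0.5231  0.8142  0.9852  2.0698 -0.2579  0.5263 -0.9012]
go [0.2 0.9 0.8] [ 0.    -0.002  0.058] rows 0.3
go [0.2 0.9 0.8] [ 0.    -0.002  0.008] rows 0.0
go [0.2 0.9 0.8] [ 0.    -0.002 -0.042] rows 0.2
```

```bash
python3 -m pendant '[[[0,0,0],[0,0,0],0],[[0,0,0],[0,0,0],0],[[0,0,-50],[0,0,0],0],[[0,0,-100],[0,0,0],0],[[0,0,-120],[0,0,0],0],[[0,0,-120],[0,0,0],0],[[0,0,-120],[0,0,0],0]]'
python3 - <<'E'
from h import *
log(); p=shot('wrist'); save(p,'w8.png',(160,60,420,260),2); q=shot('side'); save(q,'s8.png',(180,140,350,290),400/150)
t=shot('top'); save(t,'t8.png',(240,100,460,265),400/165)
a=[cv2.imread('pics/%s8.png'%n) for n in 'wst']; a=[cv2.resize(i,(int(i.shape[1]*300/i.shape[0]),300)) for i in a]; top=np.hstack(a[:2]); bot_=a[2]
H=np.zeros((600,max(top.shape[1],bot_.shape[1]),3),np.uint8); H[:300,:top.shape[1]]=top; H[300:,:bot_.shape[1]]=bot_; cv2.imwrite('pics/last.png',H[:,:800]); print(H.shape)
go([.486,-.15,.33],down(-.22))
E
```

```text
clock: 45.95
tool_pos: [0.4819, -0.1922, 0.2117]
orientation: [0.246, 0.962, 0.087, -0.079]
contact_force: [-0.0, -0.1, -0.2]
grip_width: 0.0423
gripper_force: 0.0
(600, 729, 3)
go [ -13.5   18.4 -123.6] [ 0.304  0.462 -1.144] rows 6.8
```

View pics/last.png

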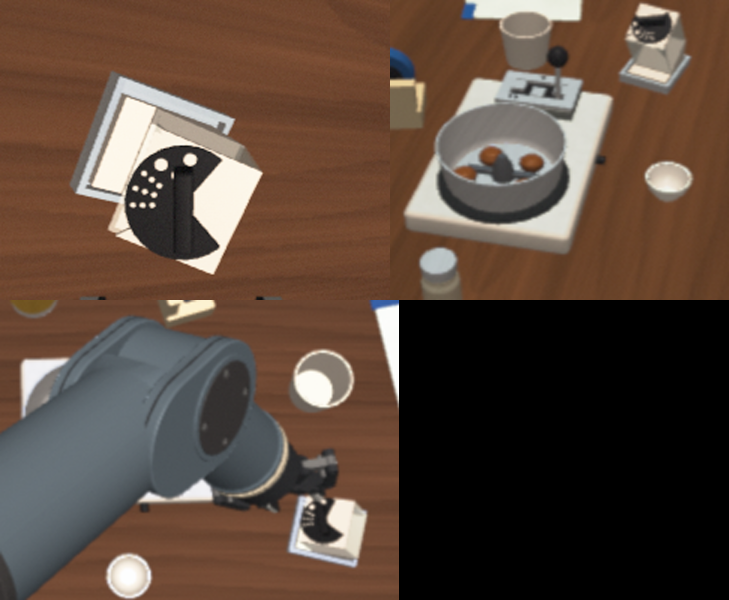

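The fine holes are back over the window with the bar where I left it, and the shaker stands in its tray. Three figs show in the bowl in the side view; I'll check the fourth from above.

```bash
python3 -m pendant '[[[-7,9,-62],[0,0,0],0],[[-13,18,-124],[0.304,0.462,-1.144],0],[[-13,18,-124],[0.304,0.462,-1.144],0],[[-13,18,-124],[0.304,0.462,-1.144],0],[[-13,18,-124],[0.304,0.462,-1.144],0],[[-13,18,-124],[0.304,0.462,-1.144],0],[[-13,18,-124],[0.304,0.462,-1.144],0],[[-13,18,-124],[0.304,0.462,-1.144],0],[[-13,18,-124],[0.304,0.462,-1.144],0]]'
python3 - <<'E'
from h import *
log(); go([.585,.04,.33],down(.027))
E
```

```text
clock: 47.22
tool_pos: [0.4864, -0.1509, 0.3305]
orientation: [0.001, 0.781, 0.624, 0.0]
contact_force: [-0.7, -0.6, 0.2]
grip_width: 0.0428
gripper_force: 0.0
go [208.   53.9   0.4] [ 0.001  0.001 -0.25 ] rows 3.4
```

```bash
python3 -m pendant '[[[208,54,0],[0,0,-0.25],-1],[[208,54,0],[0,0,-0.25],-1],[[208,54,0],[0,0,-0.25],-1],[[208,54,0],[0,0,-0.25],-1],[[208,54,0],[0,0,-0.25],-1],[[208,54,0],[0,0,-0.25],-1]]'
python3 - <<'E'
from h import *
log(); p=shot('wrist'); save(p,'w9.png')
B=[.5964,.0581]
for t,z in (('fig0',.055),('nut0_center',.05),('lever_knob',.127)):
  for d in viewer.search_frame(p,t):
    c=np.array(d['box']); uv=(c[:2]+c[2:])/2; X=at(p,uv,z); print(t,np.round(c),round(d['p'],2),X[:2],'r',round(np.hypot(*(X[:2]-B)),3))
# knob: dark circle
g=cv2.cvtColor(p['img'],cv2.COLOR_RGB2GRAY); u=pix(p,[.572,-.103,.127]); print(u)
x,y=u.astype(int); s=g[y-35:y+35,x-35:x+35]; np.savez('k.npz',s=s)
h=cv2.HoughCircles(cv2.GaussianBlur(s,(3,3),1),cv2.HOUGH_GRADIENT,1,10,param1=80,param2=10,minRadius=11,maxRadius=18)
if h is not None:
  for c in h[0][:3]: print(c, at(p,c[:2]+[x-35,y-35],.127))
# brown blobs in bowl
hsv=cv2.cvtColor(p['img'],cv2.COLOR_RGB2HSV); m=((hsv[...,0]<15)&(hsv[...,1]>110)).astype(np.uint8)
n,l,st,c=cv2.connectedComponentsWithStats(m)
for i in range(1,n):
  if st[i,4]>25:
    X=at(p,c[i],.055); r=np.hypot(*(X[:2]-B))
    if r<.09: print('brown',st[i],X[:2],round(r,3))
E
```

```text
clock: 47.98
tool_pos: [0.5842, 0.0409, 0.3308]
orientation: [0.001, 0.697, 0.717, -0.0]
contact_force: [0.4, -0.8, -0.2]
grip_width: -0.0001
gripper_force: 0.0
fig0 [322. 114. 351. 142.] 0.92 [0.6466 0.0799] r 0.055
fig0 [303. 154. 328. 182.] 0.82 [0.6258 0.0331] r 0.039
fig0 [254. 109. 278. 134.] 0.81 [0.5666 0.0851] r 0.04
fig0 [253. 155. 283. 181.] 0.62 [0.5698 0.0318] r 0.037
nut0_center [303. 100. 311. 112.] 0.6 [0.6129 0.1035] r 0.048
lever_knob [112. 173. 156. 213.] 0.37 [0.4384 0.0175] r 0.163
[265.7064 301.4082]
[31.5 46.5 13.7] [ 0.5675 -0.1173  0.127 ]
[25.5 30.5 13. ] [ 0.5607 -0.0971  0.127 ]
[17.5 46.5 12.4] [ 0.5519 -0.1178  0.127 ]
brown [     0      0    560    414 129778] [0.5358 0.0354] 0.065
brown [301  89  15  22 181] [0.6128 0.1106] 0.055
brown [291  90  11  10  86] [0.5996 0.1152] 0.057
brown [251 107  27  29 593] [0.564  0.0855] 0.042
brown [321 114  27  29 597] [0.6445 0.0802] 0.053
brown [254 151  26  26 526] [0.5684 0.0365] 0.035
brown [301 154  26  26 536] [0.6233 0.0348] 0.036
```

All four figs (r 0.036–0.055 m) and the three nuts (r ≈ 0.05) are in the bowl. Now the lever: move over it and measure the knob.

```bash
python3 -m pendant '[[[-50,-10,0],[0,0,0],0],[[-80,-14,0],[0,0,0],0.2],[[-80,-14,0],[0,0,0],0.2],[[-80,-14,0],[0,0,0],0.2]]'
python3 - <<'E'
from h import *
log(); p=shot('wrist'); save(p,'w10.png')
u=pix(p,[.572,-.103,.127]); print(u)
for d in viewer.search_frame(p,'lever_knob'):
    c=np.array(d['box']); uv=(c[:2]+c[2:])/2; print(np.round(c),round(d['p'],2),at(p,uv,.127))
g=cv2.cvtColor(p['img'],cv2.COLOR_RGB2GRAY); x,y=u.astype(int); s=g[y-30:y+30,x-30:x+30]
m=(s<60).astype(np.uint8); m=cv2.morphologyEx(m,cv2.MORPH_OPEN,cv2.getStructuringElement(2,(17,17)))
n,l,st,c=cv2.connectedComponentsWithStats(m)
for i in range(1,n): print('dark',st[i],c[i]+[x-30,y-30],at(p,c[i]+[x-30,y-30],.127))
E
```

```text
clock: 48.68
tool_pos: [0.5732, -0.0377, 0.331]
orientation: [0.001, 0.696, 0.718, 0.001]
contact_force: [-0.5, 0.3, 0.0]
grip_width: 0.0512
gripper_force: 0.0
[277.2252 235.9908]
[261. 213. 292. 250.] 0.58 [ 0.5714 -0.098   0.127 ]
dark [ 28  19  17  17 213] [283. 232.] [ 0.5778 -0.0984  0.127 ]
```

```bash
python3 - <<'E'
from h import *
go([.572,-.1025,.110],down(.027))
E
python3 -m pendant '[[[-65,0,0],[0,0,0],0.2],[[-65,0,60],[0,0,0],0.2],[[-65,0,120],[0,0,0],0.2],[[-65,0,160],[0,0,0],0.2],[[-65,0,160],[0,0,0],0.2],[[-65,0,160],[0,0,0],0.2]]'
python3 - <<'E'
from h import *
log(); go([.572,-.1025,.110],down(.027))
p=shot('wrist')
for d in viewer.search_frame(p,'lever_knob'):
    c=np.array(d['box']); uv=(c[:2]+c[2:])/2; print(np.round(c),round(d['p'],2),at(p,uv,.127)); 
E
```

```text
go [-65.5  -3.9 220.8] [ 0.001 -0.     0.006] rows 3.7
clock: 49.52
tool_pos: [0.5766, -0.103, 0.1724]
orientation: [0.001, 0.696, 0.718, 0.001]
contact_force: [-1.1, -0.1, 0.9]
grip_width: 0.0513
gripper_force: 0.0
go [ 0.7 -4.8 62.4] [0.003 0.001 0.005] rows 1.0
[243. 197. 299. 262.] 0.8 [ 0.5709 -0.0991  0.127 ]
```

```bash
python3 -m pendant '[[[1,-6,30],[0,0,0],0.2],[[1,-6,62],[0,0,0],0.2],[[1,-6,62],[0,0,0],0.2],[[1,-6,62],[0,0,0],0.2],[[1,-6,62],[0,0,0],-1],[[1,-6,62],[0,0,0],-1],[[1,-6,62],[0,0,0],-1]]'
python3 - <<'E'
from h import *
log(); T=tool(); Rm=R.from_euler('z',.027).as_matrix()
for x,y in [(15,0),(15,-20),(30,-20)]: print(x,y,T[:3,:3].T@Rm@np.array([x,y,0]))
E
```

```text
clock: 50.5
tool_pos: [0.5712, -0.1025, 0.1106]
orientation: [0.002, 0.696, 0.718, 0.002]
contact_force: [0.2, 0.3, 6.5]
grip_width: 0.0269
gripper_force: 58.4
15 0 [-0.0721 14.9996  0.0777]
15 -20 [-20.0718  14.9034   0.0943]
30 -20 [-20.1439  29.9031   0.172 ]
```

```bash
python3 -m pendant '[[[0,5,0],[0,0,0],-1],[[0,10,0],[0,0,0],-1],[[0,15,0],[0,0,0],-1],[[0,15,0],[0,0,0],-1],[[0,15,0],[0,0,0],-1]]'
python3 -m pendant '[[[-5,0,0],[0,0,0],-1],[[-10,0,0],[0,0,0],-1],[[-15,0,0],[0,0,0],-1],[[-20,0,0],[0,0,0],-1],[[-20,0,0],[0,0,0],-1],[[-20,0,0],[0,0,0],-1]]'
```

```text
clock: 51.12
tool_pos: [0.5862, -0.102, 0.1107]
orientation: [0.002, 0.696, 0.718, 0.002]
contact_force: [1.1, 0.2, 7.7]
grip_width: 0.027
gripper_force: 58.6
clock: 51.88
tool_pos: [0.5866, -0.122, 0.1107]
orientation: [0.002, 0.696, 0.718, 0.001]
contact_force: [-0.2, 0.8, 6.9]
grip_width: 0.0268
gripper_force: 58.7
```

```bash
python3 -m pendant '[[[0,5,0],[0,0,0],-1],[[0,10,0],[0,0,0],-1],[[0,15,0],[0,0,0],-1],[[0,15,0],[0,0,0],-1],[[0,15,0],[0,0,0],-1],[[0,15,0],[0,0,0],-1],[[0,15,0],[0,0,0],-1],[[0,15,0],[0,0,0],-1],[[0,15,0],[0,0,0],-1],[[0,15,0],[0,0,0],-1]]'
python3 - <<'E'
from h import *
p=shot('wrist')
for d in viewer.search_frame(p,'lever_knob'):
    c=np.array(d['box']); uv=(c[:2]+c[2:])/2; print(np.round(c),round(d['p'],2),at(p,uv,.127)); 
E
python3 -m pendant '[[[0,0,0],[0,0,0],-1],[[0,0,0],[0,0,0],-1],[[0,0,0],[0,0,0],-1],[[0,0,0],[0,0,0],-1],[[0,0,0],[0,0,0],-1],[[0,0,0],[0,0,0],-1],[[0,0,0],[0,0,0],-1],[[0,0,0],[0,0,0],-1],[[0,0,0],[0,0,0],-1],[[0,0,0],[0,0,0],-1]]'
```

```text
clock: 53.12
tool_pos: [0.6017, -0.1215, 0.1107]
orientation: [0.002, 0.696, 0.718, 0.001]
contact_force: [0.6, 1.0, 6.0]
grip_width: 0.0269
gripper_force: 58.7
[244. 226. 318. 336.] 0.7 [ 0.6011 -0.1149  0.127 ]
clock: 54.48
tool_pos: [0.6017, -0.1215, 0.1107]
orientation: [0.002, 0.696, 0.718, 0.001]
contact_force: [1.4, 1.0, 6.5]
grip_width: 0.0271
gripper_force: 58.7
```

```bash
python3 -m pendant '[[[0,5,0],[0,0,0],-1],[[0,10,0],[0,0,0],-1],[[0,15,0],[0,0,0],-1],[[0,15,0],[0,0,0],-1],[[0,15,0],[0,0,0],-1]]'
python3 -m pendant '[[[5,0,0],[0,0,0],-1],[[10,0,0],[0,0,0],-1],[[15,0,0],[0,0,0],-1],[[20,0,0],[0,0,0],-1],[[20,0,0],[0,0,0],-1],[[20,0,0],[0,0,0],-1]]'
python3 -m pendant '[[[0,5,0],[0,0,0],-1],[[0,10,0],[0,0,0],-1],[[0,15,0],[0,0,0],-1],[[0,15,0],[0,0,0],-1],[[0,15,0],[0,0,0],-1]]'
python3 - <<'E'
from h import *
T=tool(); print((R.from_euler('z',-.027).as_matrix()@(T[:3,3]-[.5712,-.1025,.1106]))*1000)
E
```

```text
clock: 55.1
tool_pos: [0.6165, -0.121, 0.1107]
orientation: [0.002, 0.696, 0.718, 0.001]
contact_force: [1.3, 0.2, 5.5]
grip_width: 0.0271
gripper_force: 58.7
clock: 55.85
tool_pos: [0.6158, -0.1009, 0.1107]
orientation: [0.002, 0.696, 0.718, 0.001]
contact_force: [-0.5, 0.6, 7.5]
grip_width: 0.0268
gripper_force: 58.9
clock: 56.48
tool_pos: [0.6308, -0.1005, 0.1106]
orientation: [0.002, 0.696, 0.718, 0.001]
contact_force: [0.3, 0.8, 5.8]
grip_width: 0.0269
gripper_force: 58.8
[59.6302  0.416   0.0182]
```

```bash
python3 -m pendant '[[[0,0,0],[0,0,0],-1],[[0,0,0],[0,0,0],0.2],[[0,0,0],[0,0,0],0.2],[[0,0,0],[0,0,0],0.2],[[0,0,-60],[0,0,0],0.2],[[0,0,-120],[0,0,0],0.2],[[0,0,-220],[0,0,0],0.2],[[60,0,-220],[0,0,0],0.2],[[60,0,-220],[0,0,0],0.2],[[60,0,-220],[0,0,0],0.2]]'
python3 - <<'E'
from h import *
p=shot('wrist'); save(p,'w11.png'); B=[.5964,.0581]
for t,z in (('fig0',.055),('nut0_center',.05),('lever_knob',.127)):
  for d in viewer.search_frame(p,t):
    c=np.array(d['box']); uv=(c[:2]+c[2:])/2; X=at(p,uv,z); print(t,np.round(c),round(d['p'],2),X[:2],'r',round(np.hypot(*(X[:2]-B)),3))
s=shot('side')
for t in('fig0','shaker','dial','lever_knob'): print(t,[(np.round(d['box']).astype(int).tolist(),round(d['p'],2)) for d in viewer.search_frame(s,t)])
print('knob fast pred',pix(p,[.6308,-.1005,.127]),pix(s,[.6308,-.1005,.127]))
E
```

```text
clock: 57.72
tool_pos: [0.6273, -0.0396, 0.3288]
orientation: [0.001, 0.695, 0.719, 0.0]
contact_force: [-0.3, -0.1, -0.3]
grip_width: 0.0514
gripper_force: 0.0
fig0 [287.  36. 317.  70.] 0.94 [0.6464 0.0779] r 0.054
fig0 [267.  82. 297. 110.] 0.87 [0.6267 0.0332] r 0.039
fig0 [212.  30. 241.  60.] 0.87 [0.5663 0.0832] r 0.039
fig0 [214.  76. 246. 108.] 0.6 [0.5692 0.0353] r 0.035
nut0_center [269. 212. 293. 245.] 0.75 [ 0.6312 -0.1253] r 0.187
nut0_center [265.  19. 276.  33.] 0.56 [0.612  0.1035] r 0.048
lever_knob [264. 211. 297. 249.] 0.74 [ 0.6294 -0.0977] r 0.159
lever_knob [252.  11. 268.  20.] 0.33 [0.6049 0.0995] r 0.042
fig0 [([316, 358, 332, 376], 0.68), ([241, 216, 259, 223], 0.49), ([240, 380, 259, 399], 0.47), ([336, 330, 351, 346], 0.45), ([212, 226, 220, 230], 0.43)]
shaker [([297, 141, 328, 182], 0.77)]
dial [([301, 145, 318, 161], 0.73)]
lever_knob [([237, 161, 250, 183], 0.46)]
knob fast pred [281.9749 232.8146] [242.1105 165.2026]
```

```bash
python3 -c "
from workcell import ticket
print(ticket.sign_off())"
```

```text
the job is handed in; nothing more can be done
None
```

I finished the whole job and handed it in at about 58 s; the sign-off gave no verdict, so success is by my own checks. All 3 nuts and 4 figs are in the bowl. The shaker stands empty in its tray with the dial at about 0.06 rad. The lever stayed just over 2 s in slow and is now in fast, and no jar, tub or bottle was touched, as far as I could see.

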